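Clear the milling bench and sort the sample bottles by heft

TASK

Clear up this sample-preparation bench: the white bottles all look alike, but some are still full and some are empty, so feel by lifting which is which, and stand the full ones side by side in the cardboard box and the empty ones in the blue wash tray, all upright. Tip the grinding balls out of the steel milling pot into the green tub and stand the emptied pot upright in the middle of the round black mat. Leave the pH meter, the amber jar and the clear beaker where they are.

Things in the scene. Friction and masses are not known exactly. Their poses are not given: they have to be found in the camera images.
- bottle1: one of up to seven identical opaque white plastic sample bottles, some full (about 0.4 kg) and some empty (about 0.09 kg), absent ones None. Round body 52 mm in diameter and 56 mm high, then a blue screw cap 30 mm in diameter from 60 to 96 mm above the foot, by which it can be lifted. Origin at the centre of the foot, z up along its axis
- bottle2: one of up to seven identical opaque white plastic sample bottles, some full (about 0.4 kg) and some empty (about 0.09 kg), absent ones None. Round body 52 mm in diameter and 56 mm high, then a blue screw cap 30 mm in diameter from 60 to 96 mm above the foot, by which it can be lifted. Origin at the centre of the foot, z up along its axis
- bottle3: one of up to seven identical opaque white plastic sample bottles, some full (about 0.4 kg) and some empty (about 0.09 kg), absent ones None. Round body 52 mm in diameter and 56 mm high, then a blue screw cap 30 mm in diameter from 60 to 96 mm above the foot, by which it can be lifted. Origin at the centre of the foot, z up along its axis
- bottle4: one of up to seven identical opaque white plastic sample bottles, some full (about 0.4 kg) and some empty (about 0.09 kg), absent ones None. Round body 52 mm in diameter and 56 mm high, then a blue screw cap 30 mm in diameter from 60 to 96 mm above the foot, by which it can be lifted. Origin at the centre of the foot, z up along its axis
- bottle5: one of up to seven identical opaque white plastic sample bottles, some full (about 0.4 kg) and some empty (about 0.09 kg), absent ones None. Round body 52 mm in diameter and 56 mm high, then a blue screw cap 30 mm in diameter from 60 to 96 mm above the foot, by which it can be lifted. Origin at the centre of the foot, z up along its axis
- bottle6: one of up to seven identical opaque white plastic sample bottles, some full (about 0.4 kg) and some empty (about 0.09 kg), absent ones None. Round body 52 mm in diameter and 56 mm high, then a blue screw cap 30 mm in diameter from 60 to 96 mm above the foot, by which it can be lifted. Origin at the centre of the foot, z up along its axis
- bottle7: one of up to seven identical opaque white plastic sample bottles, some full (about 0.4 kg) and some empty (about 0.09 kg), absent ones None. Round body 52 mm in diameter and 56 mm high, then a blue screw cap 30 mm in diameter from 60 to 96 mm above the foot, by which it can be lifted. Origin at the centre of the foot, z up along its axis
- box: fixed open cardboard box for full bottles, outside 130 x 130 x 50 mm high, walls and floor 5 mm (inside 120 x 120 mm: room for four bottles two by two). Origin at the centre of the underside, x and y along its sides
- tray: fixed open blue plastic wash tray for empty bottles, outside 174 x 174 x 40 mm high, walls and floor 5 mm (inside 164 x 164 mm). Origin at the centre of the underside, x and y along its sides
- pot: loose round open steel milling pot with the grinding balls in it, 70 mm high, outside diameter 64 mm at the foot, 66 mm at 45 mm height and flaring to 72 mm at the rim, wall 4 mm, floor 5 mm, 0.22 kg, centre of mass about 25 mm above the foot, so gripped much higher it swings upright again in the fingers. Origin at the centre of the foot, z towards the mouth
- tub: fixed open green plastic tub for the used balls, outside 140 x 140 x 50 mm high, walls and floor 5 mm. Origin at the centre of the underside, x and y along its sides
- mat: fixed round black rubber drying mat, 110 mm in diameter, 4 mm thick. Origin at the centre of its underside
- ph_meter: bystander: grey and black pH meter, 120 x 190 x 75 mm, loose. Origin at the centre of its underside
- buffer_jar: bystander: amber jar with a red cap, 60 mm in diameter, 90 mm high, loose. Origin at the centre of its foot
- beaker: bystander: empty clear plastic beaker, 72 mm in diameter, 85 mm high, loose. Origin at the centre of its foot
- ball1: white ceramic grinding ball, 20 mm in diameter, one of three to five in the pot, absent ones None. Origin at its centre
- ball2: white ceramic grinding ball, 20 mm in diameter, one of three to five in the pot, absent ones None. Origin at its centre
- ball3: white ceramic grinding ball, 20 mm in diameter, one of three to five in the pot, absent ones None. Origin at its centre
- ball4: white ceramic grinding ball, 20 mm in diameter, one of three to five in the pot, absent ones None. Origin at its centre
- ball5: white ceramic grinding ball, 20 mm in diameter, one of three to five in the pot, absent ones None. Origin at its centre
Things that resemble listed ones, but are neither listed nor needed, are in the scene too. What is shaped like the bottle6 but yellow is not meant.

How it is judged:
By the outcome, as a careful person would: the job done as asked, in the order asked, and still so for the second after the job is handed in, with the robot touching nothing.
Of bottle1, bottle2, bottle3, bottle4, bottle5, bottle6, bottle7 only 5 to 6 are there at a start; the rules pass over those that are not, and their reading is None.
Of ball1, ball2, ball3, ball4, ball5 only 3 to 5 are there at a start; the rules pass over those that are not, and their reading is None.
At some moment in a run one of bottle1, bottle2, bottle3, bottle4, bottle5, bottle6, bottle7 may be knocked a few centimetres aside while the robot is not near it.
It also fails if it takes over 192 s, if anything falls off the work surface, if the arm or the gripper's body presses on something with over 40 N, if the wrist force passes 120 N, or if a joint passes its speed limit or range.

ROBOT

A 6-joint arm with a two-finger parallel gripper is mounted at the origin on the work surface. World frame = base frame: x ahead of the robot, y to its left, z up, the work surface at z = 0. Lengths are in m, angles in degrees, forces in N, time in s.
With the tool pointing down it reaches from about 0.3 to 0.875 m from the base axis. Payload 6.4 kg.
Tool frame: the origin (TCP) lies midway between the tips of the shut fingers; the grasp point (between the pads) lies 19 mm behind it; z points along the fingers, y is the line along which they close (so a half turn about z gives the same grasp; the last joint's range is limited). The gripper opens to 85 mm and grips with 20 to 120 N. Pads are 22 mm wide; open, the fingers measure 114 mm over their backs; the gripper's body (76 mm by 85 mm) begins 54 mm behind the grasp point. The pads swing forward as they close: fully open they stand 13 mm farther back than shut.
Start: joints at [-78.512, 10.359, 92.074, -0, 77.567, -11.82], TCP at [0.228, -0.528, 0.231] pointing down, gripper open.
Joint ranges: [-171.53, 171.53], [-51.25, 118.39], [17.06, 147.69], [-65.23, 245.23], [0, 150.52], [-178.68, 178.68]. Speed limits (degrees/s): [147.25, 147.25, 172.46, 180, 180, 180].

INTERFACE

Orientations are given as [roll, pitch, yaw] about the fixed x, y, z axes, in that order (R = Rz(yaw) Ry(pitch) Rx(roll)).
In Python, from bench import sense, camera, camera_info, close_job gives the robot as it stands.
- The arm moves only by the tool move_arm, never from a script. Its argument "commands" is a list that holds one entry, the list of rows, each a list of 7 numbers: the shift along the tool's x, y, z normalised to -1 to 1, where 1 is 0.03 m, then the turn, a rotation vector about the tool's x, y, z normalised to -1 to 1, where 1 is 4 degrees, then the opening, from 0 (shut) to 1 (fully open). A call has exactly 8 rows; each row shifts and turns the commanded pose from where the row before left it, along the tool's axes as they then stand; what a row does not reach is not made up. A row lasts 1/12 s, in which the tool goes at most 41.7 mm and 7.16 degrees, less where a joint would pass 70% of its speed; a pose out of reach is approached as far as the arm can. A call with a number of a shift or a turn outside -1 to 1 is refused whole. A call with a gripper value outside its range is refused whole. The fingers move at their own pace and stop on an object; "grip_force" is the grip in N (left out, the last holds). Time passes only in rows, so rows that do not move let the fingers close, or fill a call up. It gives the time, the measured TCP pose, the force, the opening and the grip force at its end, in the units of the state.
- sense(): the state, without advancing time (a new reading comes with each control period).
- camera(name): name is "side" or "top" or "wrist"; returns the picture (400x640x3 uint8, red, green, blue); there is no depth.
- camera_info(name): a dict with "fx", "fy", "cx", "cy" (pixels), "world_from_camera" (4x4, takes a point from camera to world coordinates); the wrist camera has in their place "tool_from_camera" (4x4, takes a point from camera to tool coordinates, whose origin is the TCP and whose axes are the flange's). Camera axes: x right, y up, looking along -z (the intrinsics and any distortion apply to the point x, -y, -z); pixel columns grow to the right and rows downward; lengths in m; the calibration is good to about 2 mm. The wrist camera is an equidistant fisheye: a pixel r from the principal point sees the ray r / f radians off the axis. A picture is of the moment at which its call begins: read the wrist's pose just before it. camera_info takes no time and is no camera call.
- close_job(): hands the job in; it is judged then, once.
The state is a dict: "clock": time; "q": joint angles; "dq": joint speeds; "effort": joint torques, N m; "position": TCP position; "orientation": TCP orientation; "force": force on the tool from outside, world axes, zero at the start; "ft_torque": the same for the moment, N m; "finger_gap": finger opening in m; "grip_force": force on a finger pad.
Only numpy, scipy, OpenCV 4.12 (cv2) and the standard library are available. Lean on these libraries where they do the work, as an engineer would, in place of code of your own. Each camera call takes 0.05 s, during which the arm holds its last target. There are 200 camera calls.

## Working session

There is one attempt and no reset: what is moved stays moved. The work goes in short steps, Python scripts to look and compute and a tool call to move; the robot and the scene stay as the last step left them, time stands still between calls to the robot, and variables do not carry over. Pictures are saved under pics/ and viewed, at most 17 in all, crops included, and the job is handed in when it is done.

Besides the shell and the picture viewer there is one more tool, called after ">>>" as a command line: name --argument value ..., lists and objects as JSON in quotes. move_arm: Moves the arm, as the interface text tells. Scaled input: -1 to 1 covers 0.03 m each way for a shift and 4 degrees each way for a turn. Its arguments: {"type":"object","properties":{"commands":{"type":"array"},"grip_force":{"type":"number"}},"required":["commands"]}

```bash
ls; mkdir -p pics; python3 - <<'E'
from bench import *
import cv2
print(sense())
for n in("top","side"):
    cv2.imwrite(f"pics/{n}0.png",camera(n)[:,:,::-1]); print(n,camera_info(n))
print(camera_info("wrist"))
E
```

```text
pics
{'clock': 0.0, 'q': array([-7.85138154e+01,  1.04010951e+01,  9.21314203e+01,  1.18501206e-03,
        7.75687669e+01, -1.18202942e+01]), 'dq': array([ 0.0086693 , -0.0264497 ,  0.04917777, -0.12353087, -0.0049447 ,
        0.02376527]), 'effort': array([-1.11415084e-03, -4.44876051e+01, -3.51332223e+01, -4.85452219e-04,
        9.03169537e-03, -1.25372813e-05]), 'position': array([ 0.2274061 , -0.52751704,  0.23039399]), 'orientation': array([-1.79901102e+02, -2.18791724e-02,  2.33062038e+01]), 'force': array([0.32235102, 0.12258989, 0.26655292]), 'ft_torque': array([ 0.02114568, -0.02971209,  0.01408469]), 'grip_force': 0.0, 'finger_gap': 0.08543513220494098}
top {'fx': 421.36842213489666, 'fy': 421.36842213489666, 'cx': 319.01638875717924, 'cy': 205.66945614551713, 'world_from_camera': array([[ 2.37083753e-02,  9.95241674e-01, -9.45088557e-02,
         4.24182189e-01],
       [-9.99492812e-01,  2.56073449e-02,  1.89309881e-02,
        -2.60695887e-04],
       [ 2.12610292e-02,  9.40120990e-02,  9.95344008e-01,
         1.14285456e+00],
       [ 0.00000000e+00,  0.00000000e+00
[... 184 characters left out ...]
0.78277357,  0.41490138, -0.46381288, -0.09789873],
       [-0.62204352, -0.49999576,  0.60254967,  0.81161051],
       [ 0.01809422,  0.76017175,  0.64947017,  0.90533411],
       [ 0.        ,  0.        ,  0.        ,  1.        ]])}
{'fx': 309.70691628693146, 'fy': 309.70691628693146, 'cx': 318.763744088273, 'cy': 201.2096905449261, 'tool_from_camera': array([[ 8.28972683e-04,  9.50307500e-01,  3.11311690e-01,
         7.94153473e-02],
       [ 9.99999320e-01, -1.04305167e-03,  5.21174477e-04,
        -1.18584993e-04],
       [ 8.19990193e-04,  3.11311046e-01, -9.50307719e-01,
        -1.43632772e-01],
       [ 0.00000000e+00,  0.00000000e+00,  0.00000000e+00,
         1.00000000e+00]])}
```

View pics/top0.png

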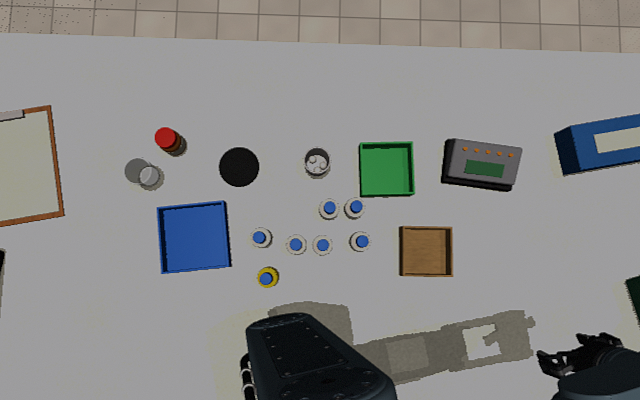

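View pics/side0.png

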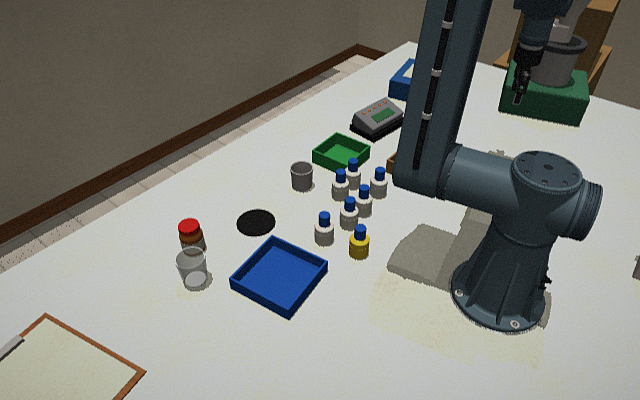

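Top view: six white bottles with caps at about (262,238), (297,245), (322,244), (361,241), (330,208), (355,207). The yellow one at (267,278) is a decoy. The pot with balls is at (317,162), tub (386,169), box (426,252), tray (194,237), mat (239,167). I'll measure these positions and make one enlarged crop to confirm.

```bash
cat > h.py <<'E'
import numpy as np, cv2
from scipy.optimize import fsolve
from bench import *
def proj(n,P):
    c=camera_info(n); M=np.linalg.inv(c["world_from_camera"]); P=np.atleast_2d(P)
    p=P@M[:3,:3].T+M[:3,3]
    return np.c_[c["cx"]-c["fx"]*p[:,0]/p[:,2], c["cy"]+c["fy"]*p[:,1]/p[:,2]]
def back(n,uv,z):
    c=camera_info(n); W=np.array(c["world_from_camera"])
    d=W[:3,:3]@np.array([(uv[0]-c["cx"])/c["fx"],-(uv[1]-c["cy"])/c["fy"],-1]); o=W[:3,3]
    return (o+d*(z-o[2])/d[2])[:2]
A=np.linspace(0,2*np.pi,48,endpoint=False)
def cyl(xy,rs):  # rs: (r,z) rings
    return np.vstack([np.c_[xy[0]+r*np.cos(A),xy[1]+r*np.sin(A),0*A+z] for r,z in rs])
def hullc(n,P):
    m=cv2.moments(cv2.convexHull(proj(n,P).astype(np.float32))); return np.array([m["m10"],m["m01"]])/m["m00"]
def fit(n,uv,rs):
    x0=back(n,uv,np.mean([z for r,z in rs]))
    return fsolve(lambda x:hullc(n,cyl(x,rs))-uv,x0,xtol=1e-5)
def blobs(mask,lo,hi):
    k,_,st,ce=cv2.connectedComponentsWithStats(mask.astype(np.uint8))
    return [(ce[i],st[i]) for i in range(1,k) if lo<st[i][4]<hi]
CAP=[(.015,.06),(.015,.096)]
def bottles(im=None,base=0.):
    im=camera("top") if im is None else im
    h=cv2.cvtColor(im,cv2.COLOR_RGB2HSV)
    m=(h[...,0]>100)&(h[...,0]<125)&(h[...,1]>130)&(h[...,2]>80)
    return [(c,s[4],fit("top",c,[(r,z+base) for r,z in CAP])) for c,s in blobs(m,60,260)]
E
python3 - <<'E'
from h import *
im=cv2.imread("pics/top0.png")[:,:,::-1].copy(); h=cv2.cvtColor(im,cv2.COLOR_RGB2HSV)
for c,a,p in bottles(im): print("bot",c.round(1),a,p.round(4))
def quad(m,z,name):
    m=m.astype(np.uint8); k,_,st,ce=cv2.connectedComponentsWithStats(m)
    L=cv2.connectedComponents(m)[1]
    for i in range(1,k):
        if st[i][4]>1500:
            pts=cv2.findContours((L==i).astype(np.uint8),0,1)[0][0]
            w=np.array([back("top",p[0],z) for p in pts]); r=cv2.minAreaRect(w.astype(np.float32)*1000)
            print(name,ce[i].round(0),st[i][4],np.round(r[0],1),np.round(r[1],1),round(r[2],1))
H,S,V=[h[...,i] for i in range(3)]
quad((H>100)&(H<125)&(S>130)&(V>80),.04,"tray")
quad((H>50)&(H<80)&(S>120),.05,"tub")
quad((H>8)&(H<20)&(S>80)&(V>60),.05,"box")
for c,s in blobs((V<50),500,4000): print("dark",c.round(1),s,back("top",c,.004))
cr=np.hstack([cv2.resize(im[135:190,280:335],(330,330)),cv2.resize(im[190:270,245:375],(470,330))])
cv2.imwrite("pics/crop.png",cr[:,:,::-1])
E
```

```text
bot [356.1 205.8] 97 [ 0.5271 -0.1147]
bot [329.3 206.9] 98 [ 0.5224 -0.0465]
bot [258.4 237. ] 104 [0.4423 0.1295]
bot [362.1 240.9] 101 [ 0.4387 -0.1309]
bot [295.4 244.1] 103 [0.4268 0.0363]
bot [322.5 244.8] 99 [ 0.4266 -0.0314]
bot [265.4 278.5] 112 [0.34   0.1083]
tray [603. 142.] 1997 [ 724.1 -804.9] [121.4 195.6] 11.5
tray [194. 237.] 4136 [440.1 305.4] [173.3 174. ] 7.4
tub [386. 169.] 2894 [ 630.6 -195.3] [143.6 142.7] 2.9
box [425. 252.] 2195 [ 416.9 -304.2] [129.8 129.7] 89.6
dark [572.  153.3] [554 127  86  48 883] [ 0.69696852 -0.7227228 ]
dark [465.6 173.5] [441 139  71  53 828] [ 0.63162079 -0.42377835]
dark [238.6 166.7] [ 219  148   40   39 1211] [0.63347068 0.19985467]
```

View pics/crop.png

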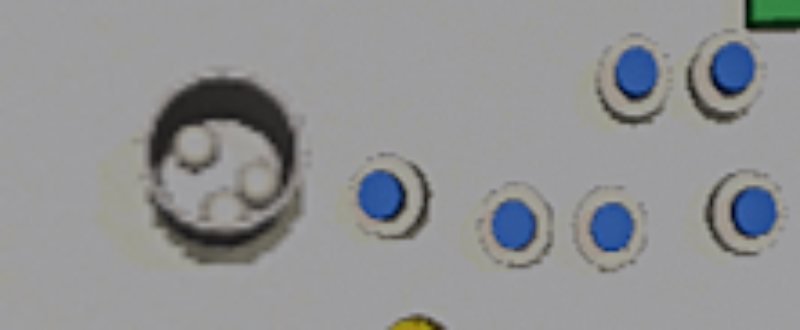

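Crop: the steel pot holds three balls. Six white bottles with blue caps fit the description, and the yellow-bodied one at the bottom is excluded.

>>> move_arm --commands '[[[0, -1, 0, 0, 0, 0.97, 0.5], [0, -1, 0, 0, 0, 0.97, 0.5], [0, -1, 0, 0, 0, 0.97, 0.5], [0, -1, 0, 0, 0, 0.97, 0.5], [0, -1, 0, 0, 0, 0.97, 0.5], [0, -1, 0, 0, 0, 0.97, 0.5], [0.5, -1, 0, 0, 0, 0, 0.5], [0.5, -1, 0, 0, 0, 0, 0.5]]]' --grip_force 30

```text
clock: 0.77
position: [0.215, -0.2928, 0.2308]
orientation: [-180.0, 0.0, -0.1]
force: [0.9, -0.3, 0.4]
finger_gap: 0.0428
grip_force: 0.0
```

>>> move_arm --commands '[[[0.932, -0.675, 0.17, 0, 0, 0, 0.5], [0.932, -0.675, 0.17, 0, 0, 0, 0.5], [0.932, -0.675, 0.17, 0, 0, 0, 0.5], [0.932, -0.675, 0.17, 0, 0, 0, 0.5], [0.932, -0.675, 0.17, 0, 0, 0, 0.5], [0.932, -0.675, 0.17, 0, 0, 0, 0.5], [0.932, -0.675, 0.17, 0, 0, 0, 0.5], [0.932, -0.675, 0.17, 0, 0, 0, 0.5]]]'

```text
clock: 1.43
position: [0.4401, -0.1306, 0.19]
orientation: [-180.0, 0.0, 0.1]
force: [0.3, -1.3, 0.8]
finger_gap: 0.0428
grip_force: 0.0
```

```bash
python3 - <<'E'
from h import *
s=sense();print(s['clock'],s['position'],s['orientation'])
im=camera("wrist"); cv2.imwrite("pics/w1.png",im[:,:,::-1])
for c,a,p in bottles(): print(c.round(1),a,p.round(4))
E
```

```text
1.4333 [ 0.44010152 -0.13055252  0.18999494] [-1.79997290e+02  1.11500189e-02  5.03661850e-02]
[356.2 205.9] 100 [ 0.527  -0.1148]
[329.3 207. ] 99 [ 0.5223 -0.0466]
[258.4 237. ] 104 [0.4423 0.1295]
[295.4 244.1] 104 [0.4268 0.0362]
[322.5 244.9] 98 [ 0.4265 -0.0314]
[265.4 278.5] 112 [0.34   0.1083]
```

View pics/w1.png

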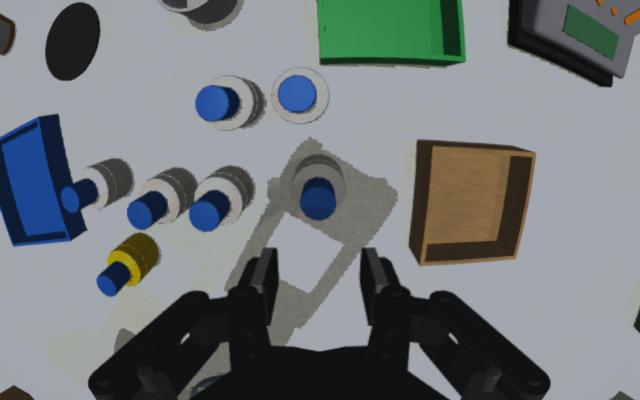

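>>> move_arm --commands '[[[-0.05, 0, 0.84, 0, 0, 0, 0.5], [0, 0, 0.84, 0, 0, 0, 0.5], [0, 0, 0.84, 0, 0, 0, 0.5], [0, 0, 0.84, 0, 0, 0, 0.5], [0, 0, 0.84, 0, 0, 0, 0.5], [0, 0, 0, 0, 0, 0, 0.5], [0, 0, 0, 0, 0, 0, 0], [0, 0, 0, 0, 0, 0, 0]]]'

```text
clock: 2.2
position: [0.4379, -0.1328, 0.0656]
orientation: [180.0, -0.0, 0.0]
force: [0.7, 0.9, 0.4]
finger_gap: 0.0289
grip_force: 32.4
```

>>> move_arm --commands '[[[0, 0, 0, 0, 0, 0, 0], [0, 0, 0, 0, 0, 0, 0], [0, 0, -0.8, 0, 0, 0, 0], [0, 0, -0.8, 0, 0, 0, 0], [0, 0, -0.8, 0, 0, 0, 0], [0, 0, -0.8, 0, 0, 0, 0], [0, 0, -1, 0, 0, 0, 0], [0, 0, 0, 0, 0, 0, 0]]]'

```text
clock: 2.87
position: [0.4409, -0.1341, 0.1975]
orientation: [179.6, -0.6, 0.1]
force: [0.9, -1.0, -0.5]
finger_gap: 0.0285
grip_force: 32.5
```

```bash
python3 - <<'E'
from h import *
s=sense();print(s['clock'],s['position'],s['force'],s['ft_torque'],s['finger_gap'],s['grip_force'])
im=camera("wrist"); s=sense(); cv2.imwrite("pics/w2.png",im[:,:,::-1]);print(s['force'])
E
```

```text
2.8667 [ 0.44093852 -0.13413389  0.19750756] [ 0.94420651 -0.99457879 -0.53749102] [-0.03738699 -0.07403963 -0.0829579 ] 0.028548826540134367 32.54316329956055
[-0.82485826 -0.24802161 -1.41485705]
```

View pics/w2.png

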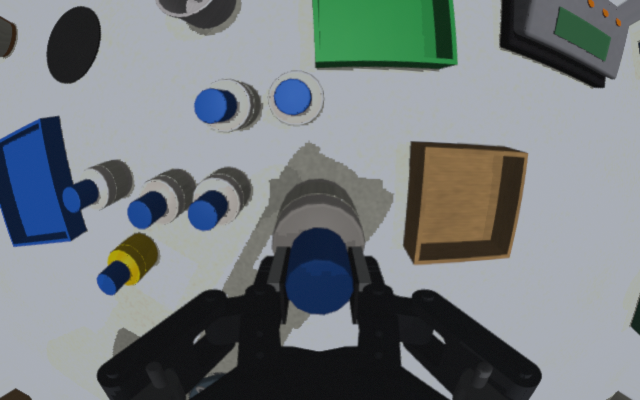

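>>> move_arm --commands '[[[0, 0, 0, 0, 0, 0, 0], [0, 0, 0, 0, 0, 0, 0], [0, 0, 0, 0, 0, 0, 0], [0, 0, 0, 0, 0, 0, 0], [0.05, -0.5, 0, 0, 0, 0, 0], [0.1, -1, 0, 0, 0, 0, 0], [0.1, -1, 0, 0, 0, 0, 0], [0.1, -1, 0, 0, 0, 0, 0]]]'

```text
clock: 3.58
position: [0.4475, -0.0262, 0.1896]
orientation: [-180.0, 0.1, -0.1]
force: [0.8, 0.5, -0.7]
finger_gap: 0.029
grip_force: 32.5
```

>>> move_arm --commands '[[[0.1, -1, 0, 0, 0, 0, 0], [0.1, -1, 0, 0, 0, 0, 0], [0.1, -1, 0, 0, 0, 0, 0], [0.1, -1, 0, 0, 0, 0, 0], [0.1, -1, 0, 0, 0, 0, 0], [0.1, -1, 0, 0, 0, 0, 0], [0.1, -1, 0, 0, 0, 0, 0], [0.1, -1, 0, 0, 0, 0, 0]]]'

```text
clock: 4.25
position: [0.4713, 0.2143, 0.1895]
orientation: [180.0, 0.1, 0.0]
force: [-0.1, -0.9, -0.0]
finger_gap: 0.0292
grip_force: 32.5
```

>>> move_arm --commands '[[[0, -1, 0, 0, 0, 0, 0], [0, -1, 0, 0, 0, 0, 0], [0, -1, 0, 0, 0, 0, 0], [0, -1, 0, 0, 0, 0, 0], [0, -0.6, 0, 0, 0, 0, 0], [0, 0, 0, 0, 0, 0, 0], [0, 0, 0, 0, 0, 0, 0], [0, 0, 0, 0, 0, 0, 0]]]'

```text
clock: 4.92
position: [0.4714, 0.3501, 0.1895]
orientation: [179.9, 0.1, 0.0]
force: [-0.0, -0.0, -1.6]
finger_gap: 0.0292
grip_force: 32.4
```

```bash
cat > s.py <<'E'
from h import *
import sys
s=sense();print(s['clock'],s['position'].round(4),s['orientation'].round(1),'F',s['force'].round(2),'gap',s['finger_gap'].round(4),s['grip_force'].round(1))
if len(sys.argv)>1:
    for c,a,p in bottles(): print(a,p.round(4))
E
python3 s.py b
```

```text
Traceback (most recent call last):
  File "s.py", line 3, in <module>
    s=sense();print(s['clock'],s['position'].round(4),s['orientation'].round(1),'F',s['force'].round(2),'gap',s['finger_gap'].round(4),s['grip_force'].round(1))
                                                                                                              ^^^^^^^^^^^^^^^^^^^^^
AttributeError: 'float' object has no attribute 'round'
```

>>> move_arm --commands '[[[0.1, 0, 0.8, 0, 0, 0, 0], [0, 0, 0.8, 0, 0, 0, 0], [0, 0, 0.8, 0, 0, 0, 0], [0, 0, 0.8, 0, 0, 0, 0], [0, 0, 0.5, 0, 0, 0, 0], [0, 0, 0.2, 0, 0, 0, 0], [0, 0, 0, 0, 0, 0, 0], [0, 0, 0, 0, 0, 0, 0.5]]]'

```text
clock: 5.58
position: [0.4754, 0.3503, 0.0741]
orientation: [-180.0, -0.0, -0.0]
force: [0.3, -0.4, 0.9]
finger_gap: 0.0397
grip_force: 0.0
```

>>> move_arm --commands '[[[0, 0, 0, 0, 0, 0, 0.5], [0, 0, 0, 0, 0, 0, 0.5], [0, 0, -0.8, 0, 0, 0, 0.5], [0, 0, -0.8, 0, 0, 0, 0.5], [0, 0, -0.8, 0, 0, 0, 0.5], [0, 0, -0.8, 0, 0, 0, 0.5], [0, 0, -0.7, 0, 0, 0, 0.5], [0, 0, 0, 0, 0, 0, 0.5]]]'

```text
clock: 6.25
position: [0.4779, 0.3525, 0.1974]
orientation: [-179.7, -0.6, 0.0]
force: [0.2, -0.6, 0.8]
finger_gap: 0.0428
grip_force: 0.0
```

```bash
sed -i "s/s\['finger_gap'\].round(4),s\['grip_force'\].round(1)/round(s['finger_gap'],4),round(s['grip_force'],1)/" s.py; python3 s.py b
```

```text
6.25 [0.4779 0.3525 0.1974] [-179.7   -0.6    0. ] F [ 0.16 -0.65  0.75] gap 0.0428 0.0
98 [ 0.527  -0.1145]
99 [ 0.5223 -0.0466]
104 [0.4423 0.1295]
103 [0.4268 0.0363]
99 [ 0.4266 -0.0314]
112 [0.34   0.1083]
```

>>> move_arm --commands '[[[-0.138, 0.92, 0, 0, 0, 0, 0.5], [-0.138, 0.92, 0, 0, 0, 0, 0.5], [-0.138, 0.92, 0, 0, 0, 0, 0.5], [-0.138, 0.92, 0, 0, 0, 0, 0.5], [-0.138, 0.92, 0, 0, 0, 0, 0.5], [-0.138, 0.92, 0, 0, 0, 0, 0.5], [-0.138, 0.92, 0, 0, 0, 0, 0.5], [-0.138, 0.92, 0, 0, 0, 0, 0.5]]]'

```text
clock: 6.97
position: [0.4409, 0.1289, 0.1899]
orientation: [180.0, 0.0, 0.0]
force: [0.1, -0.3, -0.7]
finger_gap: 0.0425
grip_force: 0.0
```

>>> move_arm --commands '[[[0, 0, 0, 0, 0, 0, 0.5], [0, 0, 0.84, 0, 0, 0, 0.5], [0, 0, 0.84, 0, 0, 0, 0.5], [0, 0, 0.84, 0, 0, 0, 0.5], [0, 0, 0.84, 0, 0, 0, 0.5], [0, 0, 0.84, 0, 0, 0, 0.5], [0, 0, 0, 0, 0, 0, 0.5], [0, 0, 0, 0, 0, 0, 0]]]'

```text
clock: 7.63
position: [0.4402, 0.1303, 0.0634]
orientation: [180.0, 0.2, 0.0]
force: [-0.6, 0.2, 0.2]
finger_gap: 0.0323
grip_force: 0.1
```

>>> move_arm --commands '[[[0, 0, 0, 0, 0, 0, 0], [0, 0, 0, 0, 0, 0, 0], [0, 0, -0.84, 0, 0, 0, 0], [0, 0, -0.84, 0, 0, 0, 0], [0, 0, -0.84, 0, 0, 0, 0], [0, 0, -0.84, 0, 0, 0, 0], [0, 0, -0.84, 0, 0, 0, 0], [0, 0, 0, 0, 0, 0, 0]]]'

```text
clock: 8.3
position: [0.4457, 0.1304, 0.1975]
orientation: [-180.0, -0.7, 0.0]
force: [1.0, 0.7, 1.0]
finger_gap: 0.0288
grip_force: 32.2
```

>>> move_arm --commands '[[[0, 0, 0, 0, 0, 0, 0], [0, 0, 0, 0, 0, 0, 0], [0, 0, 0, 0, 0, 0, 0], [0, 0, 0, 0, 0, 0, 0], [0, 0, 0, 0, 0, 0, 0], [0, 0, 0, 0, 0, 0, 0], [0, 0, 0, 0, 0, 0, 0], [0, 0, 0, 0, 0, 0, 0]]]'

```text
clock: 8.97
position: [0.4417, 0.13, 0.1902]
orientation: [-180.0, 0.0, 0.0]
force: [1.5, 0.2, -1.4]
finger_gap: 0.0291
grip_force: 32.2
```

>>> move_arm --commands '[[[-0.194, -0.875, 0, 0, 0, 0, 0], [-0.194, -0.875, 0, 0, 0, 0, 0], [-0.194, -0.875, 0, 0, 0, 0, 0], [-0.194, -0.875, 0, 0, 0, 0, 0], [-0.194, -0.875, 0, 0, 0, 0, 0], [-0.194, -0.875, 0, 0, 0, 0, 0], [-0.194, -0.875, 0, 0, 0, 0, 0], [-0.194, -0.875, 0, 0, 0, 0, 0]]]'

```text
clock: 9.63
position: [0.3946, 0.3413, 0.1904]
orientation: [180.0, 0.0, 0.0]
force: [0.5, -0.5, -1.4]
finger_gap: 0.0292
grip_force: 32.2
```

>>> move_arm --commands '[[[0, 0, 0, 0, 0, 0, 0], [0, 0, 0, 0, 0, 0, 0], [0, 0, 0, 0, 0, 0, 0], [0, 0, 0, 0, 0, 0, 0], [0, 0, 0, 0, 0, 0, 0], [0, 0, 0, 0, 0, 0, 0], [0, 0, 0, 0, 0, 0, 0], [0, 0, 0, 0, 0, 0, 0]]]'

```text
clock: 10.3
position: [0.3954, 0.3396, 0.1906]
orientation: [-180.0, -0.0, -0.0]
force: [-0.0, -0.3, -0.9]
finger_gap: 0.029
grip_force: 32.2
```

>>> move_arm --commands '[[[0, 0, 0.8, 0, 0, 0, 0], [0, 0, 0.8, 0, 0, 0, 0], [0, 0, 0.8, 0, 0, 0, 0], [0, 0, 0.8, 0, 0, 0, 0], [0, 0, 0.6, 0, 0, 0, 0], [0, 0, 0.24, 0, 0, 0, 0], [0, 0, 0, 0, 0, 0, 0], [0, 0, 0, 0, 0, 0, 0.5]]]'

```text
clock: 10.97
position: [0.3955, 0.34, 0.0695]
orientation: [-180.0, -0.0, 0.0]
force: [-0.2, -0.3, 0.9]
finger_gap: 0.0397
grip_force: 0.0
```

>>> move_arm --commands '[[[0, 0, 0, 0, 0, 0, 0.5], [0, 0, 0, 0, 0, 0, 0.5], [0, 0, -0.8, 0, 0, 0, 0.5], [0, 0, -0.8, 0, 0, 0, 0.5], [0, 0, -0.8, 0, 0, 0, 0.5], [0, 0, -0.8, 0, 0, 0, 0.5], [0, 0, -0.84, 0, 0, 0, 0.5], [0, 0, 0, 0, 0, 0, 0.5]]]'

```text
clock: 11.63
position: [0.3981, 0.3417, 0.1967]
orientation: [-179.7, -0.5, 0.0]
force: [1.0, 0.6, 0.0]
finger_gap: 0.0428
grip_force: 0.0
```

>>> move_arm --commands '[[[0.131, 1, 0, 0, 0, 0, 0.5], [0.131, 1, 0, 0, 0, 0, 0.5], [0.131, 1, 0, 0, 0, 0, 0.5], [0.131, 1, 0, 0, 0, 0, 0.5], [0.131, 1, 0, 0, 0, 0, 0.5], [0.131, 1, 0, 0, 0, 0, 0.5], [0.131, 1, 0, 0, 0, 0, 0.5], [0.131, 1, 0, 0, 0, 0, 0.5]]]'

```text
clock: 12.3
position: [0.4267, 0.0987, 0.1907]
orientation: [-180.0, -0.1, 0.0]
force: [-0.4, 1.1, 0.0]
finger_gap: 0.0431
grip_force: 0.0
```

```bash
python3 s.py b
```

```text
12.3 [0.4267 0.0987 0.1907] [-1.8e+02 -1.0e-01  0.0e+00] F [-0.45  1.06  0.02] gap 0.0431 0.0
97 [ 0.5271 -0.1147]
98 [ 0.5224 -0.0465]
99 [ 0.4266 -0.0314]
```

>>> move_arm --commands '[[[0, 1, 0, 0, 0, 0, 0.5], [0, 1.0, 0, 0, 0, 0, 0.5], [0, 0.08, 0, 0, 0, 0, 0.5], [0, 0, 0.84, 0, 0, 0, 0.5], [0, 0, 0.84, 0, 0, 0, 0.5], [0, 0, 0.84, 0, 0, 0, 0.5], [0, 0, 0.84, 0, 0, 0, 0.5], [0, 0, 0.86, 0, 0, 0, 0.5]]]'

```text
clock: 13.02
position: [0.4269, 0.0382, 0.0631]
orientation: [-180.0, -0.1, 0.0]
force: [-0.6, -0.0, -0.3]
finger_gap: 0.0427
grip_force: 0.0
```

>>> move_arm --commands '[[[0, 0, 0, 0, 0, 0, 0.5], [0, 0, 0, 0, 0, 0, 0], [0, 0, 0, 0, 0, 0, 0], [0, 0, 0, 0, 0, 0, 0], [0, 0, -1, 0, 0, 0, 0], [0, 0, -1, 0, 0, 0, 0], [0, 0, -1, 0, 0, 0, 0], [0, 0, -1, 0, 0, 0, 0]]]'

```text
clock: 13.68
position: [0.4271, 0.0377, 0.1869]
orientation: [180.0, -0.2, 0.0]
force: [-0.1, -0.3, -0.5]
finger_gap: 0.0291
grip_force: 32.0
```

>>> move_arm --commands '[[[0, 0, -0.2, 0, 0, 0, 0], [0, 0, 0, 0, 0, 0, 0], [0, 0, 0, 0, 0, 0, 0], [0, 0, 0, 0, 0, 0, 0], [0, 0, 0, 0, 0, 0, 0], [0, 0, 0, 0, 0, 0, 0], [0, 0, 0, 0, 0, 0, 0], [0, 0, 0, 0, 0, 0, 0]]]'

```text
clock: 14.35
position: [0.4263, 0.0377, 0.1892]
orientation: [-180.0, 0.1, 0.0]
force: [0.2, -0.8, -0.6]
finger_gap: 0.0289
grip_force: 32.1
```

```bash
python3 s.py b
```

```text
14.35 [0.4263 0.0377 0.1892] [-1.8e+02  1.0e-01  0.0e+00] F [ 0.24 -0.84 -0.59] gap 0.0289 32.1
97 [ 0.5271 -0.1147]
98 [ 0.5224 -0.0465]
103 [0.3401 0.1092]
```

>>> move_arm --commands '[[[0.244, -0.972, 0, 0, 0, 0, 0], [0.244, -0.972, 0, 0, 0, 0, 0], [0.244, -0.972, 0, 0, 0, 0, 0], [0.244, -0.972, 0, 0, 0, 0, 0], [0.244, -0.972, 0, 0, 0, 0, 0], [0.244, -0.972, 0, 0, 0, 0, 0], [0.244, -0.972, 0, 0, 0, 0, 0], [0.244, -0.972, 0, 0, 0, 0, 0]]]'

```text
clock: 15.07
position: [0.4852, 0.2725, 0.1895]
orientation: [180.0, 0.0, 0.0]
force: [0.7, -0.8, -0.7]
finger_gap: 0.0289
grip_force: 32.1
```

>>> move_arm --commands '[[[0, 0, 0, 0, 0, 0, 0], [0, 0, 0, 0, 0, 0, 0], [0, 0, 0.8, 0, 0, 0, 0], [0, 0, 0.8, 0, 0, 0, 0], [0, 0, 0.8, 0, 0, 0, 0], [0, 0, 0.8, 0, 0, 0, 0], [0, 0, 0.6, 0, 0, 0, 0], [0, 0, 0.2, 0, 0, 0, 0]]]'

```text
clock: 15.73
position: [0.4833, 0.2686, 0.068]
orientation: [179.8, 0.3, -0.0]
force: [-11.4, -10.6, 39.6]
finger_gap: 0.0292
grip_force: 35.8
```

>>> move_arm --commands '[[[0, 0, 0, 0, 0, 0, 0], [0, 0, 0, 0, 0, 0, 0.5], [0, 0, 0, 0, 0, 0, 0.5], [0, 0, 0, 0, 0, 0, 0.5], [0, 0, -1, 0, 0, 0, 0.5], [0, 0, -1, 0, 0, 0, 0.5], [0, 0, -1, 0, 0, 0, 0.5], [0, 0, -1, 0, 0, 0, 0.5]]]'

```text
clock: 16.4
position: [0.485, 0.2708, 0.1916]
orientation: [-180.0, -0.0, 0.0]
force: [0.1, 0.1, -0.1]
finger_gap: 0.0427
grip_force: 0.0
```

>>> move_arm --commands '[[[0, 1, 0, 0, 0, 0, 0.5], [0, 1, 0, 0, 0, 0, 0.5], [-0.3, 1, 0, 0, 0, 0, 0.5], [-0.3, 1, 0, 0, 0, 0, 0.5], [-0.3, 1, 0, 0, 0, 0, 0.5], [-0.3, 1, 0, 0, 0, 0, 0.5], [-0.3, 1, 0, 0, 0, 0, 0.5], [-0.44, 1, 0, 0, 0, 0, 0.5]]]'

```text
clock: 17.07
position: [0.427, 0.0295, 0.1906]
orientation: [180.0, -0.1, 0.0]
force: [0.7, -0.4, 0.6]
finger_gap: 0.0424
grip_force: 0.0
```

```bash
python3 s.py b; python3 -c "
from h import *
cv2.imwrite('pics/top2.png',camera('top')[100:300,150:470,::-1])"
```

```text
17.0667 [0.427  0.0295 0.1906] [ 1.8e+02 -1.0e-01  0.0e+00] F [ 0.66 -0.4   0.59] gap 0.0424 0.0
98 [ 0.527  -0.1145]
98 [ 0.5224 -0.0465]
110 [0.3399 0.1084]
```

View pics/top2.png

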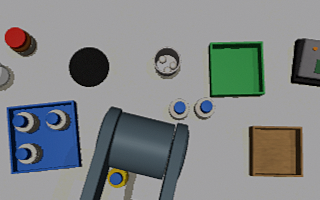

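Three bottles stand upright in the tray, and the fourth is next under the gripper.

>>> move_arm --commands '[[[0, 1, 0, 0, 0, 0, 0.5], [0, 1, 0, 0, 0, 0, 0.5], [0, 0.03, 0, 0, 0, 0, 0.5], [0, 0, 0.84, 0, 0, 0, 0.5], [0, 0, 0.84, 0, 0, 0, 0.5], [0, 0, 0.84, 0, 0, 0, 0.5], [0, 0, 0.84, 0, 0, 0, 0.5], [0, 0, 0.84, 0, 0, 0, 0.5]]]'

```text
clock: 17.83
position: [0.4276, -0.0293, 0.0633]
orientation: [180.0, -0.1, 0.0]
force: [0.7, -0.5, 0.1]
finger_gap: 0.0426
grip_force: 0.0
```

>>> move_arm --commands '[[[0, 0, 0, 0, 0, 0, 0.5], [0, 0, 0, 0, 0, 0, 0], [0, 0, 0, 0, 0, 0, 0], [0, 0, 0, 0, 0, 0, 0], [0, 0, -1, 0, 0, 0, 0], [0, 0, -1, 0, 0, 0, 0], [0, 0, -1, 0, 0, 0, 0], [0, 0, -1, 0, 0, 0, 0]]]'

```text
clock: 18.5
position: [0.427, -0.0298, 0.1864]
orientation: [180.0, -0.1, 0.0]
force: [0.8, 0.1, -4.6]
finger_gap: 0.029
grip_force: 32.2
```

>>> move_arm --commands '[[[0, 0, -0.2, 0, 0, 0, 0], [0, 0, 0, 0, 0, 0, 0], [0, 0, 0, 0, 0, 0, 0], [0, 0, 0, 0, 0, 0, 0], [0, 0, 0, 0, 0, 0, 0], [0, 0, 0, 0, 0, 0, 0], [0, 0, 0, 0, 0, 0, 0], [0, 0, 0, 0, 0, 0, 0]]]'

```text
clock: 19.17
position: [0.4267, -0.0299, 0.1891]
orientation: [-180.0, 0.1, 0.0]
force: [-0.5, 0.0, -4.9]
finger_gap: 0.0294
grip_force: 32.4
```

```bash
python3 s.py b
```

```text
19.1667 [ 0.4267 -0.0299  0.1891] [-1.8e+02  1.0e-01  0.0e+00] F [-0.48  0.02 -4.85] gap 0.0294 32.4
97 [ 0.5271 -0.1147]
99 [ 0.5223 -0.0466]
110 [0.3399 0.1084]
```

>>> move_arm --commands '[[[0.08, 0.9, 0, 0, 0, 0, 0], [0.08, 1, 0, 0, 0, 0, 0], [0.08, 1, 0, 0, 0, 0, 0], [0.08, 1, 0, 0, 0, 0, 0], [0.08, 1, 0, 0, 0, 0, 0], [0.08, 1, 0, 0, 0, 0, 0], [0.08, 1, 0, 0, 0, 0, 0], [0.08, 1, 0, 0, 0, 0, 0]]]'

```text
clock: 19.88
position: [0.4463, -0.2686, 0.1896]
orientation: [-180.0, 0.0, 0.0]
force: [0.4, 0.2, -4.5]
finger_gap: 0.0292
grip_force: 31.8
```

>>> move_arm --commands '[[[0, 1, 0, 0, 0, 0, 0], [0, 0.9, 0, 0, 0, 0, 0], [0, 0.29, 0, 0, 0, 0, 0], [0, 0, 0, 0, 0, 0, 0], [0, 0, 0, 0, 0, 0, 0], [0, 0, 0, 0, 0, 0, 0], [0, 0, 0.9, 0, 0, 0, 0], [0, 0, 0.9, 0, 0, 0, 0]]]'

```text
clock: 20.55
position: [0.448, -0.3327, 0.1375]
orientation: [179.8, -0.2, 0.1]
force: [-0.2, -1.2, -4.9]
finger_gap: 0.029
grip_force: 32.1
```

```bash
python3 s.py; python3 -c "
from h import *
cv2.imwrite('pics/w3.png',camera('wrist')[:,:,::-1])"
```

```text
20.55 [ 0.448  -0.3327  0.1375] [ 1.798e+02 -2.000e-01  1.000e-01] F [-0.16 -1.25 -4.94] gap 0.029 32.1
```

View pics/w3.png

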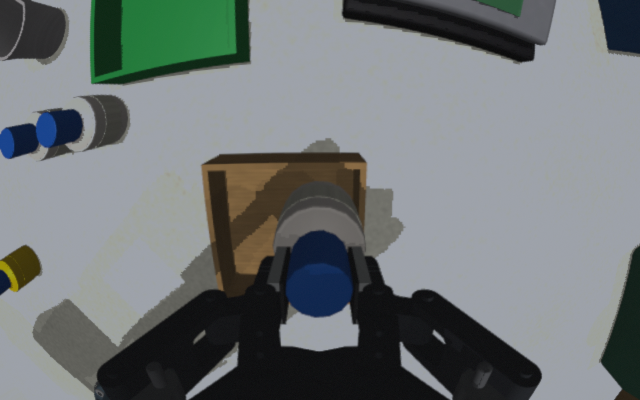

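>>> move_arm --commands '[[[0, 0, 0.8, 0, 0, 0, 0], [0, 0, 0.6, 0, 0, 0, 0], [0, 0, 0.4, 0, 0, 0, 0], [0, 0, 0.2, 0, 0, 0, 0], [0, 0, 0.13, 0, 0, 0, 0], [0, 0, 0, 0, 0, 0, 0], [0, 0, 0, 0, 0, 0, 0], [0, 0, 0, 0, 0, 0, 0]]]'

```text
clock: 21.27
position: [0.4471, -0.3334, 0.0732]
orientation: [179.9, -0.1, 0.0]
force: [-0.3, 0.0, -4.9]
finger_gap: 0.0289
grip_force: 31.9
```

>>> move_arm --commands '[[[0, 0, 0.13, 0, 0, 0, 0], [0, 0, 0, 0, 0, 0, 0], [0, 0, 0, 0, 0, 0, 0.5], [0, 0, 0, 0, 0, 0, 0.5], [0, 0, 0, 0, 0, 0, 0.5], [0, 0, -1, 0, 0, 0, 0.5], [0, 0, -1, 0, 0, 0, 0.5], [0, 0, -1, 0, 0, 0, 0.5]]]'

```text
clock: 21.93
position: [0.4461, -0.3324, 0.1589]
orientation: [-179.9, 0.0, 0.0]
force: [-0.1, -0.8, -0.0]
finger_gap: 0.0427
grip_force: 0.0
```

>>> move_arm --commands '[[[0, 0, -1, 0, 0, 0, 0.5], [0.36, -1, 0, 0, 0, 0, 0.5], [0.36, -1, 0, 0, 0, 0, 0.5], [0.36, -1, 0, 0, 0, 0, 0.5], [0.36, -1, 0, 0, 0, 0, 0.5], [0.36, -1, 0, 0, 0, 0, 0.5], [0.36, -1, 0, 0, 0, 0, 0.5], [0.36, -1, 0, 0, 0, 0, 0.5]]]'

```text
clock: 22.6
position: [0.5224, -0.1212, 0.1886]
orientation: [180.0, -0.0, 0.0]
force: [1.2, -1.1, -0.0]
finger_gap: 0.0425
grip_force: 0.0
```

```bash
python3 s.py b
```

```text
22.6 [ 0.5224 -0.1212  0.1886] [180.  -0.   0.] F [ 1.21 -1.08 -0.02] gap 0.0425 0.0
98 [ 0.5225 -0.0465]
106 [ 0.4485 -0.34  ]
111 [0.3399 0.1083]
```

```bash
python3 -c "
from h import *
im=camera('top')
cv2.imwrite('pics/t3.png',np.hstack([cv2.resize(im[205:295,370:470],(400,360)),cv2.resize(camera('side')[80:180,330:430],(360,360))])[:,:,::-1])"
```

View pics/t3.png

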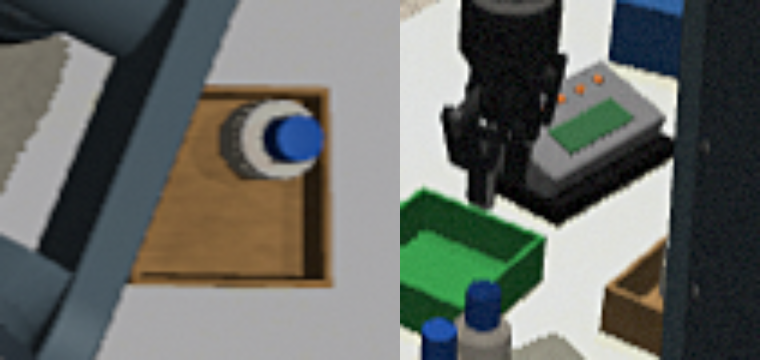

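The box bottle stands upright near the right wall. Now the bottle at (0.522, -0.047).

>>> move_arm --commands '[[[0, -1, 0, 0, 0, 0, 0.5], [0, -1, 0, 0, 0, 0, 0.5], [0, -0.48, 0, 0, 0, 0, 0.5], [0, 0, 0.84, 0, 0, 0, 0.5], [0, 0, 0.84, 0, 0, 0, 0.5], [0, 0, 0.84, 0, 0, 0, 0.5], [0, 0, 0.84, 0, 0, 0, 0.5], [0, 0, 0.8, 0, 0, 0, 0.5]]]'

```text
clock: 23.42
position: [0.5218, -0.0496, 0.0624]
orientation: [180.0, -0.0, -0.0]
force: [0.9, -0.0, 0.3]
finger_gap: 0.0427
grip_force: 0.0
```

>>> move_arm --commands '[[[0, 0, 0, 0, 0, 0, 0.5], [0, 0, 0, 0, 0, 0, 0], [0, 0, 0, 0, 0, 0, 0], [0, 0, 0, 0, 0, 0, 0], [0, 0, -1, 0, 0, 0, 0], [0, 0, -1, 0, 0, 0, 0], [0, 0, -1, 0, 0, 0, 0], [0, 0, -1, 0, 0, 0, 0]]]'

```text
clock: 24.08
position: [0.5219, -0.0484, 0.1858]
orientation: [180.0, -0.1, 0.0]
force: [1.3, -0.2, -4.6]
finger_gap: 0.0291
grip_force: 31.5
```

>>> move_arm --commands '[[[0, 0, -0.2, 0, 0, 0, 0], [0, 0, 0, 0, 0, 0, 0], [0, 0, 0, 0, 0, 0, 0], [0, 0, 0, 0, 0, 0, 0], [0, 0, 0, 0, 0, 0, 0], [0, 0, 0, 0, 0, 0, 0], [0, 0, 0, 0, 0, 0, 0], [0, 0, 0, 0, 0, 0, 0]]]'

```text
clock: 24.75
position: [0.5216, -0.0482, 0.1885]
orientation: [-180.0, 0.1, 0.0]
force: [-0.2, -0.1, -4.4]
finger_gap: 0.0292
grip_force: 31.7
```

```bash
python3 s.py b; python3 - <<'E'
from h import *
# unoccluded re-measure of box and box bottle from this pose
im=camera("top");h=cv2.cvtColor(im,cv2.COLOR_RGB2HSV)
for c,a,p in bottles(im,.005): print(a,p.round(4))
m=((h[...,0]>8)&(h[...,0]<20)&(h[...,1]>80)&(h[...,2]>60)).astype(np.uint8)
pts=cv2.findContours(m[215:290,390:465],0,1)[0]; pts=max(pts,key=len)
w=np.array([back("top",p[0]+[390,215],.05) for p in pts]); print(cv2.minAreaRect(w.astype(np.float32)*1000))
E
```

```text
24.75 [ 0.5216 -0.0482  0.1885] [-1.8e+02  1.0e-01  0.0e+00] F [-0.19 -0.14 -4.37] gap 0.0292 31.7
106 [ 0.4485 -0.34  ]
106 [ 0.4484 -0.3384]
((417.0926208496094, -303.9330139160156), (129.40545654296875, 130.33421325683594), 0.2932749390602112)
```

>>> move_arm --commands '[[[-0.312, 0.945, 0, 0, 0, 0, 0], [-0.312, 0.945, 0, 0, 0, 0, 0], [-0.312, 0.945, 0, 0, 0, 0, 0], [-0.312, 0.945, 0, 0, 0, 0, 0], [-0.312, 0.945, 0, 0, 0, 0, 0], [-0.312, 0.945, 0, 0, 0, 0, 0], [-0.312, 0.945, 0, 0, 0, 0, 0], [-0.312, 0.945, 0, 0, 0, 0, 0]]]'

```text
clock: 25.52
position: [0.4465, -0.2765, 0.1894]
orientation: [180.0, -0.0, 0.0]
force: [1.1, 0.5, -3.9]
finger_gap: 0.0294
grip_force: 31.7
```

>>> move_arm --commands '[[[0, 0, 0, 0, 0, 0, 0], [0, 0, 0, 0, 0, 0, 0], [0, 0, 0, 0, 0, 0, 0], [0, 0, 0, 0, 0, 0, 0], [0, 0, 0, 0, 0, 0, 0], [0, 0, 0, 0, 0, 0, 0], [0, 0, 0.3, 0, 0, 0, 0], [0, 0, 0.7, 0, 0, 0, 0]]]'

```text
clock: 26.18
position: [0.4492, -0.2762, 0.1615]
orientation: [179.7, -0.3, 0.1]
force: [1.0, -0.8, -4.3]
finger_gap: 0.0291
grip_force: 31.5
```

>>> move_arm --commands '[[[0, -0.04, 0.8, 0, 0, 0, 0], [0, 0, 0.8, 0, 0, 0, 0], [0, 0, 0.6, 0, 0, 0, 0], [0, 0, 0.4, 0, 0, 0, 0], [0, 0, 0.2, 0, 0, 0, 0], [0, 0, 0.15, 0, 0, 0, 0], [0, 0, 0, 0, 0, 0, 0], [0, 0, 0, 0, 0, 0, 0]]]'

```text
clock: 26.85
position: [0.4477, -0.2743, 0.0715]
orientation: [179.9, -0.1, 0.0]
force: [0.4, 0.0, -3.1]
finger_gap: 0.0288
grip_force: 31.3
```

>>> move_arm --commands '[[[0, 0, 0.1, 0, 0, 0, 0], [0, 0, 0, 0, 0, 0, 0], [0, 0, 0, 0, 0, 0, 0.5], [0, 0, 0, 0, 0, 0, 0.5], [0, 0, 0, 0, 0, 0, 0.5], [0, 0, -1, 0, 0, 0, 0.5], [0, 0, -1, 0, 0, 0, 0.5], [0, 0, -1, 0, 0, 0, 0.5]]]'

```text
clock: 27.52
position: [0.447, -0.2738, 0.1589]
orientation: [-180.0, 0.0, 0.0]
force: [1.5, -0.6, 0.0]
finger_gap: 0.0429
grip_force: 0.0
```

>>> move_arm --commands '[[[0, 0, -1, 0, 0, 0, 0.5], [0.5, -1, 0, 0, 0, 0, 0.5], [0.5, -1, 0, 0, 0, 0, 0.5], [0.5, -1, 0, 0, 0, 0, 0.5], [0.5, -1, 0, 0, 0, 0, 0.5], [0.5, -1, 0, 0, 0, 0, 0.5], [0.17, -0.33, 0, 0, 0, 0, 0.5], [0, 0, 0, 0, 0, 0, 0.5]]]'

```text
clock: 28.18
position: [0.5282, -0.1117, 0.1883]
orientation: [-180.0, -0.1, 0.2]
force: [-0.1, 0.0, -0.7]
finger_gap: 0.0428
grip_force: 0.0
```

```bash
python3 s.py b
```

```text
28.1833 [ 0.5282 -0.1117  0.1883] [-1.8e+02 -1.0e-01  2.0e-01] F [-0.11  0.02 -0.65] gap 0.0428 0.0
109 [ 0.4486 -0.279 ]
106 [ 0.4485 -0.34  ]
111 [0.3399 0.1083]
```

>>> move_arm --commands '[[[-0.03, 0.1, 0, 0, 0, 0, 0.5], [0, 0, 0.84, 0, 0, 0, 0.5], [0, 0, 0.84, 0, 0, 0, 0.5], [0, 0, 0.84, 0, 0, 0, 0.5], [0, 0, 0.84, 0, 0, 0, 0.5], [0, 0, 0.8, 0, 0, 0, 0.5], [0, 0, 0, 0, 0, 0, 0.5], [0, 0, 0, 0, 0, 0, 0]]]'

```text
clock: 28.9
position: [0.5247, -0.1178, 0.0621]
orientation: [-179.9, 0.2, -0.1]
force: [-0.6, 2.6, 2.2]
finger_gap: 0.0317
grip_force: 1.2
```

>>> move_arm --commands '[[[0, 0, 0, 0, 0, 0, 0], [0, 0, 0, 0, 0, 0, 0], [0, 0, -1, 0, 0, 0, 0], [0, 0, -1, 0, 0, 0, 0], [0, 0, -1, 0, 0, 0, 0], [0, 0, -1, 0, 0, 0, 0], [0, 0, -0.2, 0, 0, 0, 0], [0, 0, 0, 0, 0, 0, 0]]]'

```text
clock: 29.57
position: [0.5283, -0.118, 0.1926]
orientation: [179.8, -0.4, 0.0]
force: [-0.4, -0.6, -4.9]
finger_gap: 0.0293
grip_force: 31.7
```

>>> move_arm --commands '[[[0, 0, 0, 0, 0, 0, 0], [0, 0, 0, 0, 0, 0, 0], [0, 0, 0, 0, 0, 0, 0], [0, 0, 0, 0, 0, 0, 0], [0, 0, 0, 0, 0, 0, 0], [0, 0, 0, 0, 0, 0, 0], [0, 0, 0, 0, 0, 0, 0], [0, 0, 0, 0, 0, 0, 0]]]'

```text
clock: 30.23
position: [0.5263, -0.117, 0.1888]
orientation: [-180.0, 0.0, 0.0]
force: [0.2, 0.0, -4.4]
finger_gap: 0.0293
grip_force: 31.7
```

>>> move_arm --commands '[[[-0.574, 0.66, 0, 0, 0, 0, 0], [-0.574, 0.66, 0, 0, 0, 0, 0], [-0.574, 0.66, 0, 0, 0, 0, 0], [-0.574, 0.66, 0, 0, 0, 0, 0], [-0.574, 0.66, 0, 0, 0, 0, 0], [-0.574, 0.66, 0, 0, 0, 0, 0], [-0.574, 0.66, 0, 0, 0, 0, 0], [-0.574, 0.66, 0, 0, 0, 0, 0]]]'

```text
clock: 30.9
position: [0.3877, -0.2763, 0.1892]
orientation: [180.0, -0.0, 0.0]
force: [0.5, -0.7, -4.4]
finger_gap: 0.0291
grip_force: 31.8
```

>>> move_arm --commands '[[[0, 0, 0, 0, 0, 0, 0], [0, 0, 0, 0, 0, 0, 0], [0, 0, 0, 0, 0, 0, 0], [0, 0, 0, 0, 0, 0, 0], [0, 0, 0, 0, 0, 0, 0], [0, 0, 0, 0, 0, 0, 0], [0, 0, 0.3, 0, 0, 0, 0], [0, 0, 0.7, 0, 0, 0, 0]]]'

```text
clock: 31.57
position: [0.3905, -0.2768, 0.1609]
orientation: [179.7, -0.2, 0.1]
force: [0.7, -0.5, -4.0]
finger_gap: 0.0293
grip_force: 31.6
```

```bash
python3 s.py b; python3 -c "
from h import *
cv2.imwrite('pics/w4.png',camera('wrist')[:,:,::-1])"
```

```text
31.5667 [ 0.3905 -0.2768  0.1609] [ 1.797e+02 -2.000e-01  1.000e-01] F [ 0.67 -0.47 -4.05] gap 0.0293 31.6
103 [ 0.4493 -0.2786]
106 [ 0.4485 -0.34  ]
112 [0.34   0.1083]
```

View pics/w4.png

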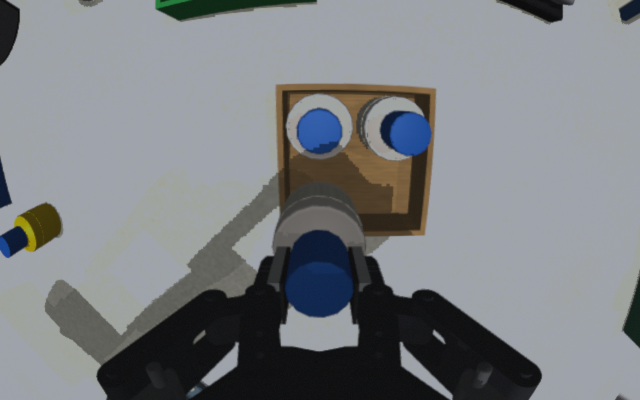

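>>> move_arm --commands '[[[0, 0.06, 0.8, 0, 0, 0, 0], [0, 0, 0.8, 0, 0, 0, 0], [0, 0, 0.6, 0, 0, 0, 0], [0, 0, 0.4, 0, 0, 0, 0], [0, 0, 0.2, 0, 0, 0, 0], [0, 0, 0.15, 0, 0, 0, 0], [0, 0, 0, 0, 0, 0, 0], [0, 0, 0, 0, 0, 0, 0]]]'

```text
clock: 32.33
position: [0.389, -0.2776, 0.0712]
orientation: [180.0, -0.0, 0.0]
force: [0.2, -0.1, -3.7]
finger_gap: 0.0292
grip_force: 31.4
```

>>> move_arm --commands '[[[0, 0, 0.08, 0, 0, 0, 0], [0, 0, 0, 0, 0, 0, 0], [0, 0, 0, 0, 0, 0, 0.5], [0, 0, 0, 0, 0, 0, 0.5], [0, 0, 0, 0, 0, 0, 0.5], [0, 0, -1, 0, 0, 0, 0.5], [0, 0, -1, 0, 0, 0, 0.5], [0, 0, -1, 0, 0, 0, 0.5]]]'

```text
clock: 33.0
position: [0.3884, -0.277, 0.1592]
orientation: [-180.0, 0.0, 0.0]
force: [0.0, -0.1, 0.4]
finger_gap: 0.0425
grip_force: 0.0
```

>>> move_arm --commands '[[[0, -0.5, -1, 0, 0, 0, 1], [0, -0.5, -1, 0, 0, 0, 1], [0, -1, -1, 0, 0, 0, 1], [0, -1, -1, 0, 0, 0, 1], [0, -1, -1, 0, 0, 0, 1], [0, -1, -1, 1, 0, 0, 1], [0, 0, 0, 1, 0, 0, 1], [0, 0, 0, 1, 0, 0, 1]]]'

```text
clock: 33.67
position: [0.3898, -0.1283, 0.3396]
orientation: [-168.1, -0.4, 0.3]
force: [-0.2, -0.5, -1.6]
finger_gap: 0.0855
grip_force: 0.0
```

```bash
python3 - <<'E'
from h import *
s=sense();print(s['q'].round(2),s['position'].round(4),s['orientation'].round(1))
im=camera("top")
for c,a,p in bottles(im): print(c,a,p.round(4))
g=cv2.resize(im[130:200,275:345],(560,560),interpolation=cv2.INTER_CUBIC)
for x,c in [((.625,-.005),(255,0,0)),((.635,-.005),(0,255,0))]:
    for r,z in((.036,.07),(.032,0)):
        q=((proj("top",cyl(x,[(r,z)]))-[275,130]+.5)*8).astype(np.int32); cv2.polylines(g,[q],True,c,1)
cv2.imwrite("pics/pot.png",g[:,:,::-1])
E
```

```text
[-42.32 -12.7  103.11   9.04  97.33  47.93] [ 0.3898 -0.1283  0.3396] [-168.1   -0.4    0.3]
[420.37962963 238.37037037] 108 [ 0.4487 -0.2788]
[265.46846847 278.51351351] 111 [0.3399 0.1083]
```

View pics/pot.png

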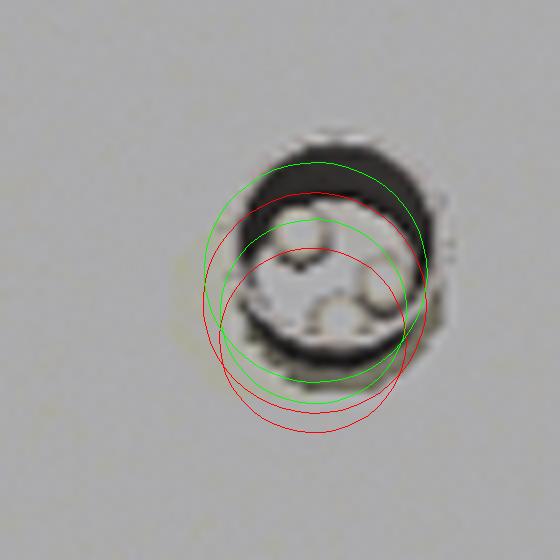

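Pot found at about (0.645, -0.011), three balls inside. Turning + about tool x raises q4, which is the wanted direction. I'll plan the side grasp orientation next.

```bash
cat > plan.py <<'E'
from h import *
from scipy.spatial.transform import Rotation as Ro
def Rt(az,pd,roll=0):
    a,p=np.radians([az,pd]); z=np.array([np.cos(a)*np.cos(p),np.sin(a)*np.cos(p),-np.sin(p)])
    y=np.cross(z,[0,0,1]); y/=np.linalg.norm(y); x=np.cross(y,z)   # x up
    return Ro.from_matrix(np.c_[x,y,z])*Ro.from_euler('z',roll,degrees=True)
def plan(Rg,pg,N=None):
    s=sense(); R0=Ro.from_euler('xyz',s['orientation'],degrees=True); p=s['position']; pg=np.array(pg)
    v=(R0.inv()*Rg).as_rotvec(degrees=True)
    n=N or max(1,int(np.ceil(max(np.abs(v).max()/4,np.abs(pg-p).max()/.03*1.02))))
    st=Ro.from_rotvec(v/n,degrees=True); R=R0
    print('q',s['q'].round(1),'rows',n,'turn',(v/n/4).round(3))
    for i in range(n):
        d=R.inv().apply((pg-p)/n)/.03; R=R*st; print(i,d.round(2).tolist())
E
python3 - <<'E'
from plan import *
plan(Rt(90,17),[.42,-.05,.36])
E
```

```text
q [-42.6 -12.4 103.2   9.1  97.4  47.8] rows 21 turn [ 0.564  0.563 -0.958]
0 [0.05, -0.13, -0.01]
1 [0.06, -0.13, -0.0]
2 [0.07, -0.12, 0.01]
3 [0.07, -0.12, 0.01]
4 [0.08, -0.11, 0.02]
5 [0.09, -0.11, 0.03]
6 [0.09, -0.1, 0.04]
7 [0.1, -0.09, 0.04]
8 [0.1, -0.08, 0.05]
9 [0.1, -0.07, 0.06]
10 [0.11, -0.06, 0.07]
11 [0.11, -0.05, 0.07]
12 [0.11, -0.04, 0.08]
13 [0.11, -0.03, 0.08]
14 [0.11, -0.02, 0.09]
15 [0.1, -0.01, 0.09]
16 [0.1, -0.0, 0.1]
17 [0.1, 0.01, 0.1]
18 [0.09, 0.02, 0.11]
19 [0.09, 0.03, 0.11]
20 [0.08, 0.04, 0.11]
```

>>> move_arm --commands '[[[0.05, -0.1, 0, 0.564, 0.563, -0.958, 1], [0.05, -0.1, 0, 0.564, 0.563, -0.958, 1], [0.05, -0.1, 0, 0.564, 0.563, -0.958, 1], [0.05, -0.1, 0, 0.564, 0.563, -0.958, 1], [0.1, -0.1, 0, 0.564, 0.563, -0.958, 1], [0.1, -0.1, 0, 0.564, 0.563, -0.958, 1], [0.1, -0.1, 0, 0.564, 0.563, -0.958, 1], [0.1, -0.1, 0, 0.564, 0.563, -0.958, 1]]]'

```text
clock: 34.38
position: [0.3995, -0.104, 0.3477]
orientation: [-155.2, -27.2, 23.9]
force: [-0.9, 0.3, -0.8]
finger_gap: 0.0853
grip_force: 0.0
```

>>> move_arm --commands '[[[0.1, -0.1, 0, 0.564, 0.563, -0.958, 1], [0.1, -0.1, 0, 0.564, 0.563, -0.958, 1], [0.1, -0.1, 0, 0.564, 0.563, -0.958, 1], [0.1, 0, 0, 0.564, 0.563, -0.958, 1], [0.1, 0, 0, 0.564, 0.563, -0.958, 1], [0.1, 0, 0, 0.564, 0.563, -0.958, 1], [0.1, 0, 0, 0.564, 0.563, -0.958, 1], [0.1, 0, 0, 0.564, 0.563, -0.958, 1]]]'

```text
clock: 35.05
position: [0.4091, -0.0878, 0.366]
orientation: [-155.4, -56.9, 51.0]
force: [-0.5, -0.5, 0.4]
finger_gap: 0.0855
grip_force: 0.0
```

```bash
python3 s.py;python3 - <<'E'
from plan import *
plan(Rt(60,17),[.44,-.06,.33],16)
E
```

```text
35.05 [ 0.4091 -0.0878  0.366 ] [-155.4  -56.9   51. ] F [-0.51 -0.49  0.37] gap 0.0855 0.0
q [-58.5   3.2 103.1  41.4 118.7 -27.8] rows 16 turn [-0.252  0.233 -0.112]
0 [-0.02, 0.06, 0.1]
1 [-0.02, 0.06, 0.1]
2 [-0.02, 0.06, 0.1]
3 [-0.02, 0.05, 0.1]
4 [-0.02, 0.05, 0.1]
5 [-0.03, 0.05, 0.1]
6 [-0.03, 0.05, 0.1]
7 [-0.03, 0.05, 0.1]
8 [-0.03, 0.04, 0.1]
9 [-0.03, 0.04, 0.1]
10 [-0.04, 0.04, 0.1]
11 [-0.04, 0.04, 0.1]
12 [-0.04, 0.04, 0.1]
13 [-0.04, 0.03, 0.1]
14 [-0.04, 0.03, 0.1]
15 [-0.05, 0.03, 0.1]
```

```bash
python3 - <<'E'
from plan import *
plan(Rt(25,17),[.48,-.09,.26],16)
E
```

```text
q [-58.5   3.2 103.1  41.4 118.7 -27.8] rows 16 turn [-0.748  0.284  0.118]
0 [-0.14, 0.19, 0.13]
1 [-0.14, 0.18, 0.14]
2 [-0.14, 0.18, 0.14]
3 [-0.14, 0.17, 0.15]
4 [-0.14, 0.16, 0.15]
5 [-0.14, 0.16, 0.16]
6 [-0.15, 0.15, 0.17]
7 [-0.15, 0.14, 0.17]
8 [-0.15, 0.13, 0.17]
9 [-0.15, 0.13, 0.18]
10 [-0.15, 0.12, 0.18]
11 [-0.16, 0.11, 0.18]
12 [-0.16, 0.1, 0.19]
13 [-0.16, 0.09, 0.19]
14 [-0.17, 0.08, 0.19]
15 [-0.17, 0.08, 0.19]
```

>>> move_arm --commands '[[[-0.14, 0.18, 0.14, -0.748, 0.284, 0.118, 1], [-0.14, 0.18, 0.14, -0.748, 0.284, 0.118, 1], [-0.14, 0.18, 0.14, -0.748, 0.284, 0.118, 1], [-0.14, 0.17, 0.15, -0.748, 0.284, 0.118, 1], [-0.14, 0.16, 0.15, -0.748, 0.284, 0.118, 1], [-0.14, 0.16, 0.16, -0.748, 0.284, 0.118, 1], [-0.15, 0.15, 0.17, -0.748, 0.284, 0.118, 1], [-0.15, 0.14, 0.17, -0.748, 0.284, 0.118, 1]]]'

```text
clock: 35.72
position: [0.4445, -0.0888, 0.3121]
orientation: [-168.1, -64.2, 37.7]
force: [-0.3, -0.6, 0.1]
finger_gap: 0.0851
grip_force: 0.0
```

```bash
python3 s.py;python3 -c "
from h import *
print(sense()['q'])"
```

```text
35.7167 [ 0.4445 -0.0888  0.3121] [-168.1  -64.2   37.7] F [-0.26 -0.63  0.08] gap 0.0851 0.0
[-66.76797604  -4.48447631 120.47819101  54.73859778 100.98738355
 -30.08474878]
```

```bash
python3 - <<'E'
from plan import *
plan(Rt(25,17),[.575,-.043,.12],16)
E
```

```text
q [-66.8  -4.5 120.5  54.7 101.  -30.1] rows 16 turn [-0.37   0.145  0.058]
0 [-0.24, 0.18, 0.39]
1 [-0.24, 0.17, 0.39]
2 [-0.25, 0.16, 0.4]
3 [-0.25, 0.15, 0.4]
4 [-0.25, 0.14, 0.4]
5 [-0.26, 0.13, 0.4]
6 [-0.26, 0.12, 0.4]
7 [-0.27, 0.11, 0.4]
8 [-0.27, 0.1, 0.4]
9 [-0.27, 0.09, 0.4]
10 [-0.28, 0.08, 0.4]
11 [-0.28, 0.07, 0.4]
12 [-0.28, 0.06, 0.4]
13 [-0.29, 0.06, 0.4]
14 [-0.29, 0.05, 0.4]
15 [-0.3, 0.04, 0.39]
```

>>> move_arm --commands '[[[-0.24, 0.18, 0.39, -0.37, 0.145, 0.058, 1], [-0.24, 0.17, 0.39, -0.37, 0.145, 0.058, 1], [-0.25, 0.16, 0.4, -0.37, 0.145, 0.058, 1], [-0.25, 0.15, 0.4, -0.37, 0.145, 0.058, 1], [-0.25, 0.14, 0.4, -0.37, 0.145, 0.058, 1], [-0.26, 0.13, 0.4, -0.37, 0.145, 0.058, 1], [-0.26, 0.12, 0.4, -0.37, 0.145, 0.058, 1], [-0.27, 0.11, 0.4, -0.37, 0.145, 0.058, 1]]]'

```text
clock: 36.38
position: [0.5102, -0.0656, 0.216]
orientation: [-174.1, -68.5, 31.4]
force: [0.1, -0.9, -0.1]
finger_gap: 0.0855
grip_force: 0.0
```

>>> move_arm --commands '[[[-0.27, 0.1, 0.4, -0.37, 0.145, 0.058, 1], [-0.27, 0.09, 0.4, -0.37, 0.145, 0.058, 1], [-0.28, 0.08, 0.4, -0.37, 0.145, 0.058, 1], [-0.28, 0.07, 0.4, -0.37, 0.145, 0.058, 1], [-0.28, 0.06, 0.4, -0.37, 0.145, 0.058, 1], [-0.29, 0.06, 0.4, -0.37, 0.145, 0.058, 1], [-0.29, 0.05, 0.4, -0.37, 0.145, 0.058, 1], [-0.3, 0.04, 0.39, -0.37, 0.145, 0.058, 1]]]'

```text
clock: 37.05
position: [0.5756, -0.0422, 0.1199]
orientation: [-179.9, -73.0, 25.1]
force: [-0.4, -0.5, 1.3]
finger_gap: 0.0857
grip_force: 0.0
```

```bash
python3 s.py;python3 - <<'E'
from plan import *
plan(Rt(25,17),[.575,-.043,.0595],3)
im=np.hstack([camera("wrist")[:,80:560],camera("side")[60:260,220:400].repeat(2,0).repeat(2,1)[:,:320]])
cv2.imwrite("pics/w5.png",im[:,:,::-1])
E
```

```text
37.05 [ 0.5756 -0.0422  0.1199] [-179.9  -73.    25.1] F [-0.42 -0.45  1.32] gap 0.0857 0.0
q [-49.8  24.  130.3  96.   68.2 -63.2] rows 3 turn [-0.011 -0.002  0.001]
0 [-0.64, 0.01, 0.19]
1 [-0.64, 0.01, 0.19]
2 [-0.64, 0.01, 0.19]
```

View pics/w5.png

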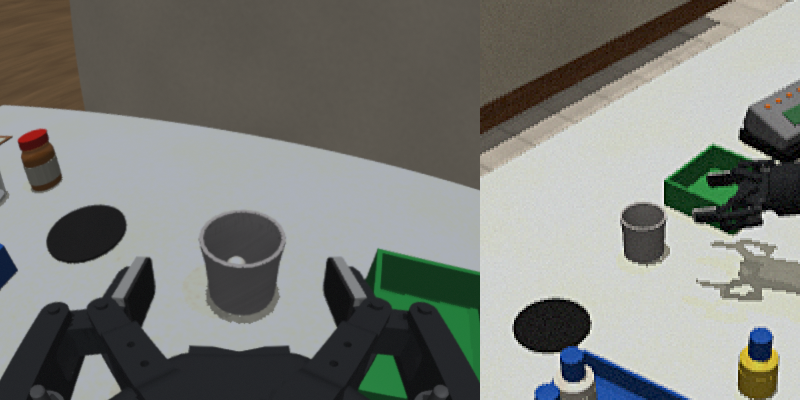

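Wrist view: the pot is centred between the open fingers (column about 322), and the tub is clear on the right. Going in along a diagonal.

```bash
python3 - <<'E'
from plan import *
plan(Rt(25,17),[.6625,-.004,.031],8)
E
```

```text
q [-49.8  24.1 130.3  95.9  68.3 -63. ] rows 8 turn [-0.011  0.002 -0.006]
0 [-0.23, 0.02, 0.49]
1 [-0.23, 0.02, 0.49]
2 [-0.23, 0.02, 0.49]
3 [-0.23, 0.02, 0.49]
4 [-0.23, 0.02, 0.49]
5 [-0.23, 0.02, 0.49]
6 [-0.23, 0.02, 0.49]
7 [-0.23, 0.02, 0.49]
```

>>> move_arm --commands '[[[-0.23, 0.02, 0.49, 0, 0, 0, 1], [-0.23, 0.02, 0.49, 0, 0, 0, 1], [-0.23, 0.02, 0.49, 0, 0, 0, 1], [-0.23, 0.02, 0.49, 0, 0, 0, 1], [-0.23, 0.02, 0.49, 0, 0, 0, 1], [-0.23, 0.02, 0.49, 0, 0, 0, 1], [0, 0, 0, 0, 0, 0, 1], [0, 0, 0, 0, 0, 0, 1]]]'

```text
clock: 37.82
position: [0.6422, -0.0144, 0.0558]
orientation: [-179.8, -73.1, 25.1]
force: [0.3, -0.1, -0.0]
finger_gap: 0.0857
grip_force: 0.0
```

>>> move_arm --commands '[[[-0.12, 0.01, 0.25, 0, 0, 0, 1], [-0.12, 0.01, 0.25, 0, 0, 0, 1], [-0.12, 0.01, 0.25, 0, 0, 0, 1], [-0.1, 0.01, 0.23, 0, 0, 0, 1], [0, 0, 0, 0, 0, 0, 1], [0, 0, 0, 0, 0, 0, 1], [0, 0, 0, 0, 0, 0, 1], [0, 0, 0, 0, 0, 0, 1]]]'

```text
clock: 38.48
position: [0.6643, -0.0054, 0.0336]
orientation: [-179.7, -73.1, 24.9]
force: [0.6, 0.8, 0.7]
finger_gap: 0.0851
grip_force: 0.0
```

>>> move_arm --commands '[[[0, 0, 0, 0, 0, 0, 0.6], [0, 0, 0, 0, 0, 0, 0.6], [0, 0, 0, 0, 0, 0, 0.6], [0, 0, 0, 0, 0, 0, 0.6], [0, 0, 0, 0, 0, 0, 0.6], [0, 0, 0, 0, 0, 0, 0.6], [0, 0, 0, 0, 0, 0, 0.6], [0, 0, 0, 0, 0, 0, 0.6]]]' --grip_force 50

```text
clock: 39.15
position: [0.6645, -0.0054, 0.0341]
orientation: [-179.8, -73.1, 25.0]
force: [-5.1, -0.4, 5.5]
finger_gap: 0.0645
grip_force: 53.9
```

```bash
python3 s.py;python3 - <<'E'
from plan import *
print(sense()['q'])
im=np.hstack([camera("wrist")[:,80:560],camera("side")[60:260,220:400].repeat(2,0).repeat(2,1)[:,:320]])
cv2.imwrite("pics/w6.png",im[:,:,::-1])
E
```

```text
39.15 [ 0.6645 -0.0054  0.0341] [-179.8  -73.1   25. ] F [-5.14 -0.35  5.46] gap 0.0645 53.9
[-35.8663539   42.12488573 117.37045771 111.61152396  64.29221356
 -70.03504593]
```

View pics/w6.png

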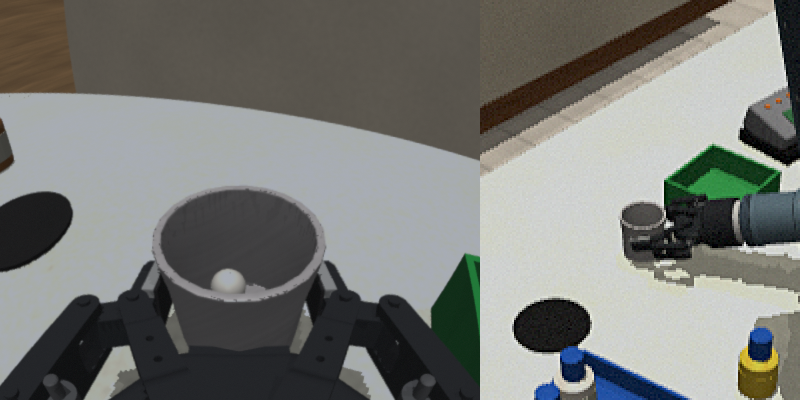

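Gripped: gap 64.5 mm at 54 N, and the balls are still in. Lifting.

>>> move_arm --commands '[[[0.2, 0, -0.06, 0, 0, 0, 0.6], [0.4, 0, -0.12, 0, 0, 0, 0.6], [0.6, 0, -0.18, 0, 0, 0, 0.6], [0.9, 0, -0.28, 0, 0, 0, 0.6], [0.9, 0, -0.28, 0, 0, 0, 0.6], [0.9, 0, -0.28, 0, 0, 0, 0.6], [0.7, 0, -0.2, 0, 0, 0, 0.6], [0.3, 0, -0.1, 0, 0, 0, 0.6]]]'

```text
clock: 39.92
position: [0.6649, -0.0062, 0.1903]
orientation: [179.5, -73.1, 25.6]
force: [0.5, -1.1, -2.2]
finger_gap: 0.0647
grip_force: 54.7
```

```bash
python3 s.py;python3 - <<'E'
from plan import *
plan(Rt(5,8),[.6527,-.1762,.18],8)
E
```

```text
39.9167 [ 0.6649 -0.0062  0.1903] [179.5 -73.1  25.6] F [ 0.52 -1.09 -2.18] gap 0.0647 54.7
q [-35.9  17.2 122.9 101.4  58.6 -49. ] rows 8 turn [-0.615  0.274  0.14 ]
0 [-0.14, 0.62, -0.32]
1 [-0.13, 0.63, -0.3]
2 [-0.12, 0.65, -0.27]
3 [-0.11, 0.66, -0.24]
4 [-0.1, 0.67, -0.22]
5 [-0.09, 0.68, -0.19]
6 [-0.08, 0.69, -0.16]
7 [-0.07, 0.7, -0.13]
```

>>> move_arm --commands '[[[-0.14, 0.62, -0.32, -0.615, 0.274, 0.14, 0.6], [-0.13, 0.63, -0.3, -0.615, 0.274, 0.14, 0.6], [-0.12, 0.65, -0.27, -0.615, 0.274, 0.14, 0.6], [-0.11, 0.66, -0.24, -0.615, 0.274, 0.14, 0.6], [-0.1, 0.67, -0.22, -0.615, 0.274, 0.14, 0.6], [-0.09, 0.68, -0.19, -0.615, 0.274, 0.14, 0.6], [-0.08, 0.69, -0.16, -0.615, 0.274, 0.14, 0.6], [-0.07, 0.7, -0.13, -0.615, 0.274, 0.14, 0.6]]]'

```text
clock: 40.58
position: [0.6516, -0.1768, 0.1753]
orientation: [-178.5, -81.8, 3.4]
force: [1.0, 0.5, -2.2]
finger_gap: 0.0644
grip_force: 54.9
```

```bash
python3 s.py;python3 - <<'E'
from plan import *
plan(Rt(5,8),[.6527,-.1762,.147],4)
E
```

```text
40.5833 [ 0.6516 -0.1768  0.1753] [-178.5  -81.8    3.4] F [ 0.96  0.47 -2.21] gap 0.0644 54.9
q [-48.5  25.7 124.  118.8  65.1 -63.3] rows 4 turn [ 0.007  0.013 -0.015]
0 [-0.23, -0.0, 0.04]
1 [-0.23, -0.0, 0.04]
2 [-0.23, -0.0, 0.04]
3 [-0.23, -0.0, 0.04]
```

>>> move_arm --commands '[[[-0.23, 0, 0.04, 0, 0, 0, 0.6], [-0.23, 0, 0.04, 0, 0, 0, 0.6], [-0.23, 0, 0.04, 0, 0, 0, 0.6], [-0.23, 0, 0.04, 0, 0, 0, 0.6], [0, 0, 0, 0, 0, 0.5, 0.6], [0, 0, 0, 0, 0, 1, 0.6], [0, 0, 0, 0, 0, 1, 0.6], [0, 0, 0, 0, 0, 1, 0.6]]]'

```text
clock: 41.25
position: [0.6531, -0.1746, 0.1474]
orientation: [-120.0, -73.5, -55.9]
force: [-0.2, -0.0, -3.0]
finger_gap: 0.0647
grip_force: 54.9
```

>>> move_arm --commands '[[[0, 0, 0, 0, 0, 1, 0.6], [0, 0, 0, 0, 0, 1, 0.6], [0, 0, 0, 0, 0, 1, 0.6], [0, 0, 0, 0, 0, 1, 0.6], [0, 0, 0, 0, 0, 1, 0.6], [0, 0, 0, 0, 0, 1, 0.6], [0, 0, 0, 0, 0, 1, 0.6], [0, 0, 0, 0, 0, 1, 0.6]]]'

```text
clock: 41.92
position: [0.6531, -0.1746, 0.1475]
orientation: [-101.2, -43.0, -77.1]
force: [0.0, -0.1, -3.4]
finger_gap: 0.0649
grip_force: 54.9
```

>>> move_arm --commands '[[[0, 0, 0, 0, 0, 1, 0.6], [0, 0, 0, 0, 0, 1, 0.6], [0, 0, 0, 0, 0, 1, 0.6], [0, 0, 0, 0, 0, 1, 0.6], [0, 0, 0, 0, 0, 1, 0.6], [0, 0, 0, 0, 0, 1, 0.6], [0, 0, 0, 0, 0, 1, 0.6], [0, 0, 0, 0, 0, 1, 0.6]]]'

```text
clock: 42.58
position: [0.6531, -0.1746, 0.1475]
orientation: [-98.3, -11.5, -83.2]
force: [-0.9, -0.5, -2.2]
finger_gap: 0.0648
grip_force: 54.9
```

```bash
python3 s.py; python3 -c "
from h import *
print(sense()['q'])"
```

```text
42.5833 [ 0.6531 -0.1746  0.1475] [-98.3 -11.5 -83.2] F [-0.88 -0.47 -2.2 ] gap 0.0648 54.9
[-48.28377512  30.49124986 122.84124591 120.230084    66.94298405
  11.45902725]
```

Rolled about 78 degrees, so I continue to about 155.

>>> move_arm --commands '[[[0, 0, 0, 0, 0, 1, 0.6], [0, 0, 0, 0, 0, 1, 0.6], [0, 0, 0, 0, 0, 1, 0.6], [0, 0, 0, 0, 0, 1, 0.6], [0, 0, 0, 0, 0, 1, 0.6], [0, 0, 0, 0, 0, 1, 0.6], [0, 0, 0, 0, 0, 1, 0.6], [0, 0, 0, 0, 0, 1, 0.6]]]'

```text
clock: 43.25
position: [0.6531, -0.1746, 0.1475]
orientation: [-98.7, 20.2, -87.9]
force: [-0.1, 0.3, -1.9]
finger_gap: 0.0643
grip_force: 55.0
```

>>> move_arm --commands '[[[0, 0, 0, 0, 0, 1, 0.6], [0, 0, 0, 0, 0, 1, 0.6], [0, 0, 0, 0, 0, 1, 0.6], [0, 0, 0, 0, 0, 1, 0.6], [0, 0, 0, 0, 0, 1, 0.6], [0, 0, 0, 0, 0, 1, 0.6], [0, 0, 0, 0, 0, 1, 0.6], [0, 0, 0, 0, 0, 1, 0.6]]]'

```text
clock: 43.92
position: [0.6531, -0.1746, 0.1477]
orientation: [-103.2, 51.7, -95.3]
force: [-0.5, 0.3, -2.6]
finger_gap: 0.0644
grip_force: 55.0
```

>>> move_arm --commands '[[[0, 0, 0, 0, 0, 1, 0.6], [0, 0, 0, 0, 0, 1, 0.6], [0, 0, 0, 0, 0, 1, 0.6], [0, 0, 0, 0, 0, 0, 0.6], [0, 0, 0, 0, 0, 0, 0.6], [0, 0, 0, 0, 0, 0, 0.6], [0, 0, 0, 0, 0, 0, 0.6], [0, 0, 0, 0, 0, 0, 0.6]]]'

```text
clock: 44.58
position: [0.6531, -0.1756, 0.1482]
orientation: [-108.1, 63.0, -101.2]
force: [-0.7, -0.1, -2.2]
finger_gap: 0.0648
grip_force: 54.9
```

```bash
python3 s.py; python3 - <<'E'
from h import *
t=camera("top");w=camera("wrist")
cv2.imwrite("pics/p1.png",np.hstack([cv2.resize(t[125:215,330:430],(444,400)),cv2.resize(camera("side")[90:210,290:400],(356,400))])[:,:,::-1])
E
```

```text
44.5833 [ 0.6531 -0.1756  0.1482] [-108.1   63.  -101.2] F [-0.68 -0.14 -2.2 ] gap 0.0648 54.9
```

View pics/p1.png

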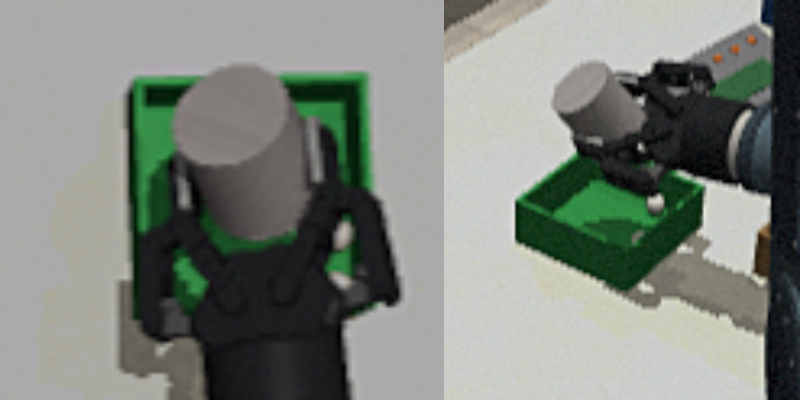

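>>> move_arm --commands '[[[0, 0, 0, 0, 0, -1, 0.6], [0, 0, 0, 0, 0, -1, 0.6], [0, 0, 0, 0, 0, -1, 0.6], [0, 0, 0, 0, 0, -1, 0.6], [0, 0, 0, 0, 0, -1, 0.6], [0, 0, 0, 0, 0, -1, 0.6], [0, 0, 0, 0, 0, -1, 0.6], [0, 0, 0, 0, 0, -1, 0.6]]]'

```text
clock: 45.4
position: [0.653, -0.1758, 0.1483]
orientation: [-99.5, 31.6, -90.0]
force: [-0.2, -0.4, -3.0]
finger_gap: 0.0646
grip_force: 55.0
```

>>> move_arm --commands '[[[0, 0, 0, 0, 0, -1, 0.6], [0, 0, 0, 0, 0, -1, 0.6], [0, 0, 0, 0, 0, -1, 0.6], [0, 0, 0, 0, 0, -1, 0.6], [0, 0, 0, 0, 0, -1, 0.6], [0, 0, 0, 0, 0, -1, 0.6], [0, 0, 0, 0, 0, -1, 0.6], [0, 0, 0, 0, 0, -1, 0.6]]]'

```text
clock: 46.07
position: [0.653, -0.1758, 0.1483]
orientation: [-98.1, -0.0, -84.9]
force: [-0.3, 0.1, -2.1]
finger_gap: 0.0647
grip_force: 55.0
```

>>> move_arm --commands '[[[0, 0, 0, 0, 0, -1, 0.6], [0, 0, 0, 0, 0, -1, 0.6], [0, 0, 0, 0, 0, -1, 0.6], [0, 0, 0, 0, 0, -1, 0.6], [0, 0, 0, 0, 0, -1, 0.6], [0, 0, 0, 0, 0, -1, 0.6], [0, 0, 0, 0, 0, -1, 0.6], [0, 0, 0, 0, 0, -1, 0.6]]]'

```text
clock: 46.73
position: [0.653, -0.1758, 0.1483]
orientation: [-99.5, -31.7, -79.9]
force: [-0.1, -0.1, -2.2]
finger_gap: 0.0647
grip_force: 55.0
```

>>> move_arm --commands '[[[0, 0, 0, 0, 0, -1, 0.6], [0, 0, 0, 0, 0, -1, 0.6], [0, 0, 0, 0, 0, -1, 0.6], [0, 0, 0, 0, 0, -1, 0.6], [0, 0, 0, 0, 0, -1, 0.6], [0, 0, 0, 0, 0, -1, 0.6], [0, 0, 0, 0, 0, -1, 0.6], [0, 0, 0, 0, 0, -1, 0.6]]]'

```text
clock: 47.4
position: [0.653, -0.1758, 0.1483]
orientation: [-108.0, -62.9, -68.8]
force: [-0.7, 0.3, -2.3]
finger_gap: 0.0645
grip_force: 55.1
```

>>> move_arm --commands '[[[0, 0, 0, 0, 0, -1, 0.6], [0, 0, 0, 0, 0, -1, 0.6], [0, 0, 0, 0, 0, -1, 0.6], [0, 0, 0, 0, 0, -1, 0.6], [0, 0, 0, 0, 0, -1, 0.6], [0, 0, 0, 0, 0, -1, 0.6], [0, 0, 0, 0, 0, -0.5, 0.6], [0, 0, 0, 0, 0, 0, 0.6]]]'

```text
clock: 48.07
position: [0.653, -0.1758, 0.1483]
orientation: [-179.3, -81.9, 4.4]
force: [-0.1, 0.4, -1.1]
finger_gap: 0.0647
grip_force: 55.1
```

```bash
python3 s.py; python3 - <<'E'
from plan import *
plan(Rt(45,17),[.53,-.03,.21],16)
E
```

```text
48.0667 [ 0.653  -0.1758  0.1483] [-179.3  -81.9    4.4] F [-0.07  0.36 -1.15] gap 0.0647 55.1
q [-48.4  30.4 122.8 120.3  67.  -66.8] rows 16 turn [ 0.61  -0.134 -0.137]
0 [0.09, -0.33, -0.24]
1 [0.1, -0.33, -0.23]
2 [0.1, -0.34, -0.22]
3 [0.1, -0.35, -0.2]
4 [0.1, -0.36, -0.19]
5 [0.1, -0.37, -0.18]
6 [0.1, -0.37, -0.16]
7 [0.11, -0.38, -0.15]
8 [0.11, -0.38, -0.13]
9 [0.11, -0.39, -0.12]
10 [0.11, -0.39, -0.1]
11 [0.12, -0.39, -0.08]
12 [0.12, -0.39, -0.07]
13 [0.12, -0.4, -0.05]
14 [0.13, -0.4, -0.04]
15 [0.13, -0.4, -0.02]
```

```bash
python3 - <<'E'
from plan import *
plan(Rt(45,17),[.647,.2135,.16],16)
E
```

```text
q [-48.4  30.4 122.8 120.3  67.  -66.8] rows 16 turn [ 0.61  -0.134 -0.137]
0 [0.03, -0.81, 0.05]
1 [0.04, -0.81, 0.09]
2 [0.05, -0.8, 0.12]
3 [0.06, -0.79, 0.16]
4 [0.07, -0.79, 0.19]
5 [0.08, -0.78, 0.22]
6 [0.09, -0.77, 0.25]
7 [0.1, -0.75, 0.29]
8 [0.11, -0.74, 0.32]
9 [0.12, -0.72, 0.35]
10 [0.13, -0.71, 0.38]
11 [0.14, -0.69, 0.4]
12 [0.15, -0.67, 0.43]
13 [0.16, -0.65, 0.46]
14 [0.17, -0.63, 0.48]
15 [0.18, -0.61, 0.51]
```

>>> move_arm --commands '[[[0.03, -0.81, 0.05, 0.61, -0.134, -0.137, 0.6], [0.04, -0.81, 0.09, 0.61, -0.134, -0.137, 0.6], [0.05, -0.8, 0.12, 0.61, -0.134, -0.137, 0.6], [0.06, -0.79, 0.16, 0.61, -0.134, -0.137, 0.6], [0.07, -0.79, 0.19, 0.61, -0.134, -0.137, 0.6], [0.08, -0.78, 0.22, 0.61, -0.134, -0.137, 0.6], [0.09, -0.77, 0.25, 0.61, -0.134, -0.137, 0.6], [0.1, -0.75, 0.29, 0.61, -0.134, -0.137, 0.6]]]'

```text
clock: 48.73
position: [0.6494, 0.0215, 0.155]
orientation: [177.3, -77.4, 27.9]
force: [-0.2, 0.3, -1.2]
finger_gap: 0.0644
grip_force: 55.1
```

>>> move_arm --commands '[[[0.11, -0.74, 0.32, 0.61, -0.134, -0.137, 0.6], [0.12, -0.72, 0.35, 0.61, -0.134, -0.137, 0.6], [0.13, -0.71, 0.38, 0.61, -0.134, -0.137, 0.6], [0.14, -0.69, 0.4, 0.61, -0.134, -0.137, 0.6], [0.15, -0.67, 0.43, 0.61, -0.134, -0.137, 0.6], [0.16, -0.65, 0.46, 0.61, -0.134, -0.137, 0.6], [0.17, -0.63, 0.48, 0.61, -0.134, -0.137, 0.6], [0.18, -0.61, 0.51, 0.61, -0.134, -0.137, 0.6]]]'

```text
clock: 49.4
position: [0.6463, 0.2162, 0.1621]
orientation: [-179.5, -73.0, 44.7]
force: [0.3, -0.1, -1.8]
finger_gap: 0.0641
grip_force: 55.1
```

```bash
python3 s.py b; python3 - <<'E'
from plan import *
plan(Rt(45,17),[.647,.2135,.06],8)
t=camera("top");s=camera("side");w=camera("wrist")
h=cv2.cvtColor(t,cv2.COLOR_RGB2HSV); r=t[140:200,355:418].astype(int); m=(r.min(2)>110)&(r.max(2)-r.min(2)<40)
for c,st in blobs(m,6,400): print("white in tub window",(c+[355,140]).round(1),st[4],back("top",c+[355,140],.015).round(3))
a=np.hstack([cv2.resize(w,(480,300)),cv2.resize(s[120:250,190:328],(320,300))])
b=np.hstack([cv2.resize(t[130:275,150:350],(414,300)),cv2.resize(t[130:205,330:427],(386,300))])
cv2.imwrite("pics/f1.png",np.vstack([a,b])[:,:,::-1])
E
```

```text
49.4 [0.6463 0.2162 0.1621] [-179.5  -73.    44.7] F [ 0.28 -0.12 -1.84] gap 0.0641 55.1
108 [ 0.4487 -0.279 ]
106 [ 0.4485 -0.34  ]
105 [ 0.3891 -0.2822]
92 [0.3412 0.11  ]
q [-15.6  23.1 119.5 102.7  59.3 -51.6] rows 8 turn [-0.018 -0.002  0.002]
0 [-0.41, 0.02, 0.11]
1 [-0.41, 0.02, 0.11]
2 [-0.41, 0.02, 0.11]
3 [-0.41, 0.02, 0.11]
4 [-0.41, 0.02, 0.11]
5 [-0.41, 0.02, 0.11]
6 [-0.41, 0.02, 0.11]
7 [-0.41, 0.02, 0.11]
white in tub window [405.4 176.7] 31 [ 0.616 -0.255]
white in tub window [382.5 186.2] 33 [ 0.589 -0.192]
white in tub window [405.5 188.8] 28 [ 0.583 -0.255]
```

View pics/f1.png

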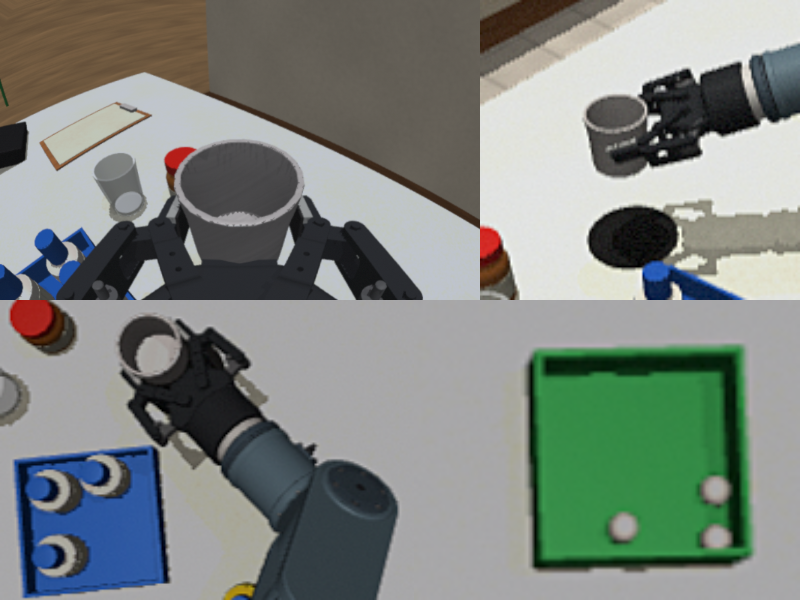

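Frame shows the pot empty and nearly upright over the mat area, three balls in the green tub, three bottles in the tray. I'll compute the pot's offset to the mat centre.

```bash
python3 - <<'E'
from plan import *
print("rim",back("top",(150+153/2.07,130+48/2.07),.198), "q",sense()['position'])
plan(Rt(45,17),[.647,.2135,.041],16)
E
```

```text
rim [0.6279005  0.20033254] q [0.64658385 0.21517201 0.16203423]
q [-16.   23.1 119.7 102.9  59.2 -51.8] rows 16 turn [-0.002 -0.001 -0.001]
0 [-0.24, 0.0, 0.07]
1 [-0.24, 0.0, 0.07]
2 [-0.24, 0.0, 0.07]
3 [-0.24, 0.0, 0.07]
4 [-0.24, 0.0, 0.07]
5 [-0.24, 0.0, 0.07]
6 [-0.24, 0.0, 0.07]
7 [-0.24, 0.0, 0.07]
8 [-0.24, 0.0, 0.07]
9 [-0.24, 0.0, 0.07]
10 [-0.24, 0.0, 0.07]
11 [-0.24, 0.0, 0.07]
12 [-0.24, 0.0, 0.07]
13 [-0.24, 0.0, 0.07]
14 [-0.24, 0.0, 0.07]
15 [-0.24, 0.0, 0.07]
```

>>> move_arm --commands '[[[-0.4, 0.05, 0.13, 0, 0, 0, 0.6], [-0.5, 0.07, 0.17, 0, 0, 0, 0.6], [-0.5, 0, 0.17, 0, 0, 0, 0.6], [-0.5, 0, 0.17, 0, 0, 0, 0.6], [-0.5, 0, 0.17, 0, 0, 0, 0.6], [-0.5, 0, 0.17, 0, 0, 0, 0.6], [-0.3, 0, 0.1, 0, 0, 0, 0.6], [-0.2, 0, 0.06, 0, 0, 0, 0.6]]]'

```text
clock: 50.27
position: [0.6512, 0.2129, 0.0528]
orientation: [-179.3, -73.0, 44.2]
force: [0.6, 0.4, -1.5]
finger_gap: 0.0649
grip_force: 55.7
```

>>> move_arm --commands '[[[-0.15, 0, 0.05, 0, 0, 0, 0.6], [-0.1, 0, 0.03, 0, 0, 0, 0.6], [-0.08, 0, 0.03, 0, 0, 0, 0.6], [-0.05, 0, 0.02, 0, 0, 0, 0.6], [0, 0, 0, 0, 0, 0, 0.6], [0, 0, 0, 0, 0, 0, 0.6], [0, 0, 0, 0, 0, 0, 0.6], [0, 0, 0, 0, 0, 0, 0.6]]]'

```text
clock: 50.93
position: [0.6523, 0.2139, 0.0429]
orientation: [-179.8, -73.1, 44.8]
force: [0.5, -0.3, -2.0]
finger_gap: 0.0645
grip_force: 55.7
```

>>> move_arm --commands '[[[-0.03, 0, 0.01, 0, 0, 0, 0.6], [-0.03, 0, 0.01, 0, 0, 0, 0.6], [-0.03, 0, 0.01, 0, 0, 0, 0.6], [0, 0, 0, 0, 0, 0, 0.6], [0, 0, 0, 0, 0, 0, 0.6], [0, 0, 0, 0, 0, 0, 0.6], [0, 0, 0, 0, 0, 0, 0.6], [0, 0, 0, 0, 0, 0, 0.6]]]'

```text
clock: 51.6
position: [0.6522, 0.2139, 0.0397]
orientation: [-179.7, -73.0, 44.7]
force: [0.7, 0.0, -1.9]
finger_gap: 0.0645
grip_force: 55.7
```

>>> move_arm --commands '[[[-0.03, 0, 0.01, 0, 0, 0, 0.6], [-0.03, 0, 0.01, 0, 0, 0, 0.6], [0, 0, 0, 0, 0, 0, 0.6], [0, 0, 0, 0, 0, 0, 0.6], [0, 0, 0, 0, 0, 0, 0.6], [0, 0, 0, 0, 0, 0, 0.6], [0, 0, 0, 0, 0, 0, 0.6], [0, 0, 0, 0, 0, 0, 0.6]]]'

```text
clock: 52.27
position: [0.6523, 0.214, 0.0381]
orientation: [-179.7, -73.1, 44.7]
force: [-1.1, -0.4, 1.6]
finger_gap: 0.0643
grip_force: 56.0
```

>>> move_arm --commands '[[[0, 0, 0, 0, 0, 0, 0.85], [0, 0, 0, 0, 0, 0, 0.9], [0, 0, 0, 0, 0, 0, 1], [0, 0, 0, 0, 0, 0, 1], [0, 0, 0, 0, 0, 0, 1], [0, 0, 0, 0, 0, 0, 1], [0, 0, 0, 0, 0, 0, 1], [0, 0, 0, 0, 0, 0, 1]]]'

```text
clock: 52.93
position: [0.6522, 0.214, 0.0377]
orientation: [-179.7, -73.0, 44.7]
force: [0.2, -0.8, -0.3]
finger_gap: 0.0854
grip_force: 0.0
```

>>> move_arm --commands '[[[0.05, 0, -0.2, 0, 0, 0, 1], [0.1, 0, -0.4, 0, 0, 0, 1], [0.2, 0, -0.5, 0, 0, 0, 1], [0.23, 0, -0.5, 0, 0, 0, 1], [0.23, 0, -0.5, 0, 0, 0, 1], [0.23, 0, -0.5, 0, 0, 0, 1], [0.3, 0, -0.6, 0, 0, 0, 1], [0.5, 0, -0.8, 0, 0, 0, 1]]]'

```text
clock: 53.6
position: [0.581, 0.1438, 0.1254]
orientation: [-179.3, -73.0, 44.4]
force: [0.3, 0.3, 1.1]
finger_gap: 0.085
grip_force: 0.0
```

>>> move_arm --commands '[[[0.8, 0, -0.8, 0, 0, 0, 1], [0.8, 0, -0.6, 0, 0, 0, 1], [0.8, 0, -0.3, 0, 0, 0, 1], [0.8, 0, -0.2, 0, 0, 0, 1], [0.5, 0.5, 0, 0, 0, 0, 1], [0, 1, 0, 0, 0, 0, 1], [0, 1, 0, 0, 0, 0, 1], [0, 0, 0, 0, 0, 0, 1]]]'

```text
clock: 54.27
position: [0.6231, 0.0706, 0.2502]
orientation: [179.3, -73.1, 45.4]
force: [-0.1, 0.0, 0.6]
finger_gap: 0.0856
grip_force: 0.0
```

```bash
python3 s.py b; python3 - <<'E'
from h import *
t=camera("top")
# rim ring of pot: inner dark/bright edge via Hough, and tray caps
g=cv2.cvtColor(t[130:195,205:275],cv2.COLOR_RGB2GRAY); g=cv2.resize(g,None,fx=6,fy=6,interpolation=cv2.INTER_CUBIC)
c=cv2.HoughCircles(g,cv2.HOUGH_GRADIENT,1,30,param1=100,param2=25,minRadius=60,maxRadius=150)
for u,v,r in (c[0][:4] if c is not None else []): 
    p=np.array([u,v])/6+[205,130]; print("circle",p.round(1),round(r/6,1),"z.074",back("top",p,.074).round(3),"z.004",back("top",p,.004).round(3))
a=cv2.resize(t[:, 100:520],(800,762))[60:600]
cv2.imwrite("pics/end.png",a[:,:,::-1])
E
```

```text
54.2667 [0.6231 0.0706 0.2502] [179.3 -73.1  45.4] F [-0.09  0.03  0.62] gap 0.0856 0.0
106 [ 0.4485 -0.34  ]
96 [ 0.3886 -0.2835]
112 [0.34   0.1083]
circle [238.8 166.9] 20.1 z.074 [0.62  0.187] z.004 [0.633 0.2  ]
circle [234.9 160.1] 13.2 z.074 [0.637 0.198] z.004 [0.651 0.211]
```

View pics/end.png

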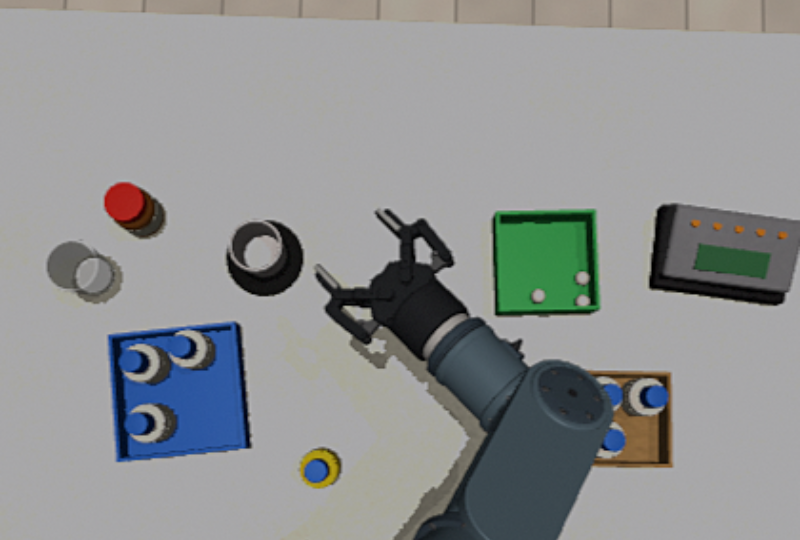

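The final picture shows three bottles in the tray at (143,362), (192,348) and (150,423), three in the box near (605,395), (650,398) and (612,438), three balls in the tub, and the pot on the mat at (262,250). The jar, beaker and pH meter have not moved.

```bash
python3 -c "
from bench import *
print(close_job())"
```

```text
the job is handed in; nothing more can be done
None
```

The job is handed in at about 54 s of the 192 s allowed: three full bottles stand in the box, three empty bottles in the tray, all three balls are in the tub, and the pot stands upright within about 4 mm of the mat's centre.

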